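# Book polishing-powder jars into stock on a jeweller's bench

## Task

Press the round key on the console to wake the label reader, then stand every jar upright and wholly on the black mat, its label (the side the lid flap points to) squarely facing the reader's window. With all the jars still standing so, press the square key, then the long key, then the round key, one at a time and fully down, letting each come up before the next. Then put all the jars away, standing upright and wholly on the cork mat, with the keys all up and the other things on the bench left where they are.

Things in the scene. Friction and masses are not known exactly. Their poses are not given: they have to be found in the camera images.
- jar1_center (a point): A closed jar standing loose on the bench at any heading (2 or 3 of 3 like jars present): white cylinder, diameter 64 mm, 62 mm tall, 0.15 to 0.31 kg, heavy foot, steel lid, brown paper label with dark bars on one side; a dark flap on the lid (26 x 18 x 4 mm, look only) points to the label side. Point: jar's centre, 31 mm above its underside; z up along the jar, x out through the middle of the label.
- jar1_label (a point): The middle of that jar's label, on its side wall: 32 mm along the jar's own +x from its centre, 31 mm above its underside.
- jar2_center (a point): A closed jar standing loose on the bench at any heading (2 or 3 of 3 like jars present): white cylinder, diameter 64 mm, 62 mm tall, 0.15 to 0.31 kg, heavy foot, steel lid, brown paper label with dark bars on one side; a dark flap on the lid (26 x 18 x 4 mm, look only) points to the label side. Point: jar's centre, 31 mm above its underside; z up along the jar, x out through the middle of the label.
- jar2_label (a point): The middle of that jar's label, on its side wall: 32 mm along the jar's own +x from its centre, 31 mm above its underside.
- jar3_center (a point): A closed jar standing loose on the bench at any heading (2 or 3 of 3 like jars present): white cylinder, diameter 64 mm, 62 mm tall, 0.15 to 0.31 kg, heavy foot, steel lid, brown paper label with dark bars on one side; a dark flap on the lid (26 x 18 x 4 mm, look only) points to the label side. Point: jar's centre, 31 mm above its underside; z up along the jar, x out through the middle of the label.
- jar3_label (a point): The middle of that jar's label, on its side wall: 32 mm along the jar's own +x from its centre, 31 mm above its underside.
- reader: Fixed label reader: grey block 340 mm wide (y), 71 deep, 75 high, at the back. Origin: at bench height, foot of the middle of its dark window; x points into the block, away from the robot (window faces -x), y along the window. A black mat (1 mm, look only) lies in front: x from -0.126 to -0.021, 340 mm along y, room for three jars side by side.
- cork_mat: Storage place: a flat cork mat fixed on the bench, 310 mm long (x), 120 mm wide (y), 1 mm thick (look only, jars stand at bench height): takes three jars in a row along x. Origin: its centre, at bench height. Lies to the robot's left or right, opposite the console.
- key_round_top (a point): The centre of the top face of the round key, 44 mm in diameter: white, 48 mm above the bench when up, on a black collar. The three keys stand 80 mm apart in a row, in an order that changes, on a fixed grey console (260 x 100 mm, 30 mm high). z is up, x runs along the row.
- key_round (a joint): Travel of the round key: 0 up, 0.006 (m) fully down. A spring pushes it back up; it takes about 1.5 N to start and 5 N fully down.
- key_square_top (a point): The centre of the top face of the square key, 42 x 42 mm: white, 48 mm above the bench when up, on a black collar. The three keys stand 80 mm apart in a row, in an order that changes, on a fixed grey console (260 x 100 mm, 30 mm high). z is up, x runs along the row.
- key_square (a joint): Travel of the square key: 0 up, 0.006 (m) fully down. A spring pushes it back up; it takes about 1.5 N to start and 5 N fully down.
- key_long_top (a point): The centre of the top face of the long key, 36 mm (along the console) by 78 mm (across it): white, 48 mm above the bench when up, on a black collar. The three keys stand 80 mm apart in a row, in an order that changes, on a fixed grey console (260 x 100 mm, 30 mm high). z is up, x runs along the row.
- key_long (a joint): Travel of the long key: 0 up, 0.006 (m) fully down. A spring pushes it back up; it takes about 1.5 N to start and 5 N fully down.
- bench_block: A steel bench block, 60 x 60 x 20 mm. Not part of the job: leave it. Origin at its underside's centre, z up.
- pliers: A pair of pliers lying on the bench, 140 mm long, 15 mm high. Not part of the job: leave it. Origin at its underside's centre, z up.
- tape_roll: A roll of tape, 60 mm in diameter, 20 mm high, lying flat. Not part of the job: leave it. Origin at its underside's centre, z up.
- hammer: A hammer lying on the bench. Not part of the job: leave it. Origin at its underside's centre, z up.
- mug: A white mug, 76 mm wide, 85 mm high. Not part of the job: leave it. Origin at its underside's centre, z up.
- wax_block: A block of green wax, 90 x 40 x 20 mm. Not part of the job: leave it. Origin at its underside's centre, z up.
- brush: A brush lying on the bench. Not part of the job: leave it. Origin at its underside's centre, z up.
There are look-alikes about, which are no part of the job. What is shaped like the part that bears jar1_center but orange or yellow is not meant. What is shaped like the part that bears jar3_center but pink is not meant.

How it is judged:
On the way, in this order (a step that is already met when the one before it is completed fails the run):
1. the round key is pressed, the others up (value of joint key_round above 0.004 m and value of joint each of key_square, key_long below 0.002 m), for 0.1 s.
2. every jar present stands upright on the mat with its label facing the window, and the keys are up (x of jar1_center in the frame of reader between -0.097 and -0.05 m and y of jar1_center in the frame of reader between -0.141 and 0.141 m and height (world z) of each of jar1_center, jar2_center, jar3_center below 0.038 m and angle between each of jar1_center, jar2_center, jar3_center's own z axis and vertical below 0.12 rad and angle between the x axis of each of jar1_center, jar2_center, jar3_center and the x axis of reader, either way round below 0.35 rad and x of each of jar1_label, jar2_label, jar3_label in the frame of reader above -0.0735 m and x of jar2_center in the frame of reader between -0.097 and -0.05 m and y of jar2_center in the frame of reader between -0.141 and 0.141 m and x of jar3_center in the frame of reader between -0.097 and -0.05 m and y of jar3_center in the frame of reader between -0.141 and 0.141 m and value of joint each of key_round, key_square, key_long below 0.0015 m), for 0.3 s.
3. the square key alone is pressed while the jars still face the window (value of joint key_square above 0.004 m and value of joint each of key_round, key_long below 0.002 m and x of jar1_center in the frame of reader between -0.097 and -0.05 m and y of jar1_center in the frame of reader between -0.141 and 0.141 m and height (world z) of each of jar1_center, jar2_center, jar3_center below 0.038 m and angle between each of jar1_center, jar2_center, jar3_center's own z axis and vertical below 0.12 rad and angle between the x axis of each of jar1_center, jar2_center, jar3_center and the x axis of reader, either way round below 0.35 rad and x of each of jar1_label, jar2_label, jar3_label in the frame of reader above -0.0735 m and x of jar2_center in the frame of reader between -0.097 and -0.05 m and y of jar2_center in the frame of reader between -0.141 and 0.141 m and x of jar3_center in the frame of reader between -0.097 and -0.05 m and y of jar3_center in the frame of reader between -0.141 and 0.141 m), for 0.1 s.
4. the long key alone is pressed while the jars still face the window (value of joint key_long above 0.004 m and value of joint each of key_round, key_square below 0.002 m and x of jar1_center in the frame of reader between -0.097 and -0.05 m and y of jar1_center in the frame of reader between -0.141 and 0.141 m and height (world z) of each of jar1_center, jar2_center, jar3_center below 0.038 m and angle between each of jar1_center, jar2_center, jar3_center's own z axis and vertical below 0.12 rad and angle between the x axis of each of jar1_center, jar2_center, jar3_center and the x axis of reader, either way round below 0.35 rad and x of each of jar1_label, jar2_label, jar3_label in the frame of reader above -0.0735 m and x of jar2_center in the frame of reader between -0.097 and -0.05 m and y of jar2_center in the frame of reader between -0.141 and 0.141 m and x of jar3_center in the frame of reader between -0.097 and -0.05 m and y of jar3_center in the frame of reader between -0.141 and 0.141 m), for 0.1 s.
5. the round key alone is pressed while the jars still face the window (all of step 1 and x of jar1_center in the frame of reader between -0.097 and -0.05 m and y of jar1_center in the frame of reader between -0.141 and 0.141 m and height (world z) of each of jar1_center, jar2_center, jar3_center below 0.038 m and angle between each of jar1_center, jar2_center, jar3_center's own z axis and vertical below 0.12 rad and angle between the x axis of each of jar1_center, jar2_center, jar3_center and the x axis of reader, either way round below 0.35 rad and x of each of jar1_label, jar2_label, jar3_label in the frame of reader above -0.0735 m and x of jar2_center in the frame of reader between -0.097 and -0.05 m and y of jar2_center in the frame of reader between -0.141 and 0.141 m and x of jar3_center in the frame of reader between -0.097 and -0.05 m and y of jar3_center in the frame of reader between -0.141 and 0.141 m), for 0.1 s.
At the end, for the whole second after the job is handed in: Every jar present stands on the cork mat (centre at most 38 mm above the bench), upright within 0.12 rad, its centre within 126 mm along and 32 mm across the mat from its middle, and all keys are up (under 1.5 mm) (x of jar1_center in the frame of cork_mat between -0.126 and 0.126 m and y of jar1_center in the frame of cork_mat between -0.032 and 0.032 m and height (world z) of each of jar1_center, jar2_center, jar3_center below 0.038 m and angle between each of jar1_center, jar2_center, jar3_center's own z axis and vertical below 0.12 rad and x of jar2_center in the frame of cork_mat between -0.126 and 0.126 m and y of jar2_center in the frame of cork_mat between -0.032 and 0.032 m and x of jar3_center in the frame of cork_mat between -0.126 and 0.126 m and y of jar3_center in the frame of cork_mat between -0.032 and 0.032 m and value of joint each of key_round, key_square, key_long below 0.0015 m); the robot touches nothing.
It fails at once if two keys are pressed together (value of joint each of key_round, key_square above 0.003 m or value of joint each of key_round, key_long above 0.003 m or value of joint each of key_square, key_long above 0.003 m).
It fails at once if another thing on the bench is pushed away by more than 60 mm (distance of any of bench_block, pliers, tape_roll, hammer, mug, wax_block, brush from where it was at the start of the episode above 0.06 m).
Of jar1, jar2, jar3 only 2 to 3 are there at a start; the rules pass over those that are not, and their reading is None.
At some moment in a run one of jar1, jar2, jar3 may be knocked a few centimetres aside while the robot is not near it.
It also fails if it takes over 210 s, if anything falls off the work surface, if the arm or the gripper's body presses on something with over 40 N, if the wrist force passes 120 N, or if a joint passes its speed limit or range.

## Robot

A 6-joint arm with a two-finger parallel gripper is mounted at the origin on the work surface. World frame = base frame: x ahead of the robot, y to its left, z up, the work surface at z = 0. Lengths are in m, angles in rad, forces in N, time in s.
With the tool pointing down it reaches from about 0.375 to 0.975 m from the base axis. Payload 3.8 kg.
Tool frame: the origin (TCP) lies on the mounting face of the last link; the fingertips stand 173 mm ahead of it and the grasp point (between the pads) lies 155 mm ahead of it; z points along the fingers, y is the line along which they close (so a half turn about z gives the same grasp; the last joint's range is limited). The gripper opens to 85 mm and grips with 20 to 120 N. Pads are 22 mm wide; open, the fingers measure 114 mm over their backs; the gripper's body (76 mm by 85 mm) begins 54 mm behind the grasp point. The pads swing forward as they close: fully open they stand 13 mm farther back than shut.
Start: joints at [-1.142, 0.264, 1.604, -0, 1.274, -0.037], TCP at [0.303, -0.603, 0.405] pointing down, gripper open.
Joint ranges: [-2.63, 2.63], [-0.94, 2.18], [0.31, 2.57], [-1.31, 4.45], [0, 2.66], [-2.55, 2.55]. Speed limits (rad/s): [2.57, 2.57, 3.14, 3.14, 3.14, 3.14].

## Interface

Orientations are given as a rotation vector (axis times angle).
In Python, from workcell import bot gives the robot as it stands.
- The arm moves only by the tool drive_tool, never from a script. Its argument "increments" is a list of rows, each an object with "delta_pos": the shift along the tool's x, y, z in mm, a list of three; "turn": the turn about the tool's z in rad; "jaw": the opening, from -1 (shut) to 1 (fully open). A call has 1 to 8 rows; each row shifts and turns the commanded pose from where the row before left it, along the tool's axes as they then stand; what a row does not reach is not made up. A row lasts 1/12 s, in which the tool goes at most 41.7 mm and 7.16 degrees, less where a joint would pass 70% of its speed; a pose out of reach is approached as far as the arm can. A call is refused whole if a number of a shift passes 41.7 or a number of a turn 0.125, either way. A call with a gripper value outside its range is refused whole. The fingers move at their own pace and stop on an object; "grip_force" is the grip in N (left out, the last holds). Time passes only in rows, so rows that do not move let the fingers close. It gives the time, the measured TCP pose, the force, the opening and the grip force at its end, in the units of the state.
- bot.read_state(): the state, without advancing time (a new reading comes with each control period).
- bot.read_camera(name): name is "scene" or "top" or "wrist"; returns a dict with "pixels" (480x640x3 uint8, red, green, blue), "fovy" (degrees; the focal length in pixels is half the picture's height over the tangent of half this angle, whatever the lens; pixels are square), "cx", "cy" (the principal point, pixels), "k1" (the pictures are not rectified: a ray, as slopes to the right and down, at radius r is drawn at 1 + k1 r^2 times it, then the intrinsics apply), "camera_from_world" (4x4, takes a point from world to camera coordinates); the wrist camera has in their place "hand_eye" (4x4, takes a point from camera to tool coordinates, whose origin is the TCP and whose axes are the flange's). Camera axes: x right, y down, z forward; pixel columns grow to the right and rows downward; lengths in m; the calibration is good to about 2 mm. A picture is of the moment at which its call begins: read the wrist's pose just before it. There is no depth.
- bot.finish_job(): hands the job in; it is judged then, once.
The state is a dict: "time": time; "q": joint angles; "joint_vel": joint speeds; "joint_torque": joint torques, N m; "tool_pos": TCP position; "tcp_rot": TCP orientation; "wrist_force": force on the tool from outside, world axes, zero at the start; "torque": the same for the moment, N m; "width": opening from 0.0 (shut) to 1.0 (fully open); "grip_force": force on a finger pad.
Only numpy, scipy, OpenCV 4.12 (cv2) and the standard library are available. Lean on these libraries where they do the work, as an engineer would, in place of code of your own. Each camera call takes 0.05 s, during which the arm holds its last target. There are 200 camera calls.

## Working session

There is one attempt and no reset: what is moved stays moved. The work goes in short steps, Python scripts to look and compute and a tool call to move; the robot and the scene stay as the last step left them, time stands still between calls to the robot, and variables do not carry over. Pictures are saved under pics/ and viewed, at most 14 in all, crops included, and the job is handed in when it is done.

Besides the shell and the picture viewer there is one more tool, called after "Request:" as name(argument=value, ...), one argument or row to a line, values as JSON. drive_tool: Moves the arm, as the interface text tells. Its arguments: {"type":"object","properties":{"increments":{"type":"array"},"grip_force":{"type":"number"}},"required":["increments"]}

```bash
ls; mkdir -p pics; cat > h.py <<'E'
import numpy as np, cv2, json
from scipy.spatial.transform import Rotation as R
from workcell import bot
def cam(name):
    s=bot.read_state(); c=bot.read_camera(name)
    if 'camera_from_world' in c: T=np.linalg.inv(np.array(c['camera_from_world']))
    else:
        W=np.eye(4); W[:3,:3]=R.from_rotvec(s['tcp_rot']).as_matrix(); W[:3,3]=s['tool_pos']
        T=W@np.array(c['hand_eye'])
    f=240/np.tan(np.radians(c['fovy'])/2)
    return dict(px=np.array(c['pixels']),f=f,cx=c['cx'],cy=c['cy'],k1=c['k1'],T=T)
def world(c,u,v,z):
    d=np.array([(u-c['cx'])/c['f'],(v-c['cy'])/c['f']]); s=d.copy()
    for _ in range(30): s=d/(1+c['k1']*(s@s))
    r=c['T'][:3,:3]@np.array([*s,1]); o=c['T'][:3,3]
    return (o+r*(z-o[2])/r[2])
def proj(c,p):
    q=np.linalg.inv(c['T'])@np.array([*p,1]); s=q[:2]/q[2]; s=s*(1+c['k1']*(s@s))
    return s*c['f']+[c['cx'],c['cy']]
def save(c,n): cv2.imwrite(n,c['px'][:,:,::-1])
E
python3 - <<'E'
from h import *
import pickle
for n in('top','scene'):
    c=cam(n); save(c,f'pics/{n}0.png'); pickle.dump(c,open(n+'0.pkl','wb')); print(n,c['T'].round(3).tolist(),c['f'],c['k1'])
print(bot.read_state())
E
```

```text
pics
top [[-0.004, -0.982, 0.187, 0.31], [-1.0, 0.0, -0.022, 0.024], [0.022, -0.187, -0.982, 1.081], [0.0, 0.0, 0.0, 1.0]] 437.6580041311453 -0.09280117278095969
scene [[0.859, 0.373, -0.35, 0.969], [0.512, -0.646, 0.567, -0.726], [-0.014, -0.666, -0.746, 1.05], [0.0, 0.0, 0.0, 1.0]] 580.0440914954072 -0.1642924962314508
{'time': 0.1, 'q': array([-1.14189066e+00,  2.64700914e-01,  1.60526996e+00, -5.97790273e-06,
        1.27371618e+00, -3.68996656e-02]), 'joint_vel': array([ 0.00123387, -0.00146799, -0.00317936,  0.00280929, -0.00015736,
       -0.00020749]), 'joint_torque': array([ 7.96000204e-04, -5.16706860e+01, -3.68589163e+01,  2.84287768e-05,
        6.28209280e-03, -2.03627941e-07]), 'tool_pos': array([ 0.30303613, -0.60279659,  0.40345303]), 'tcp_rot': array([-3.05477293e+00, -7.24617121e-01,  6.49085481e-04]), 'wrist_force': array([-0.35894606, -0.20306982,  0.77962353]), 'torque': array([-0.01597439,  0.01047702,  0.0192108 ]), 'grip_force': 0.0, 'width': 0.9973486744993677}
```

View pics/top0.png

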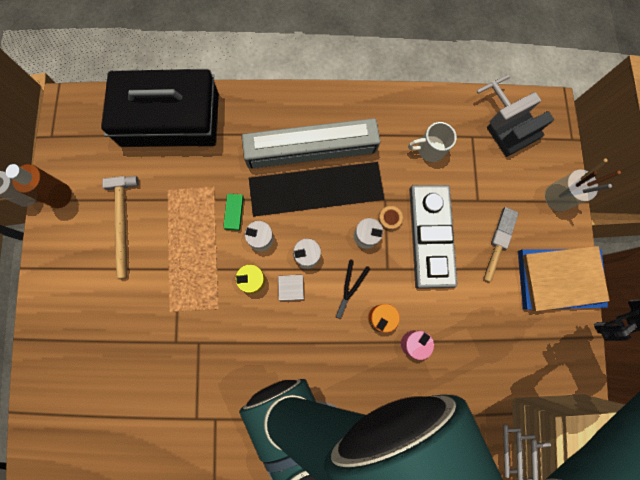

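View pics/scene0.png

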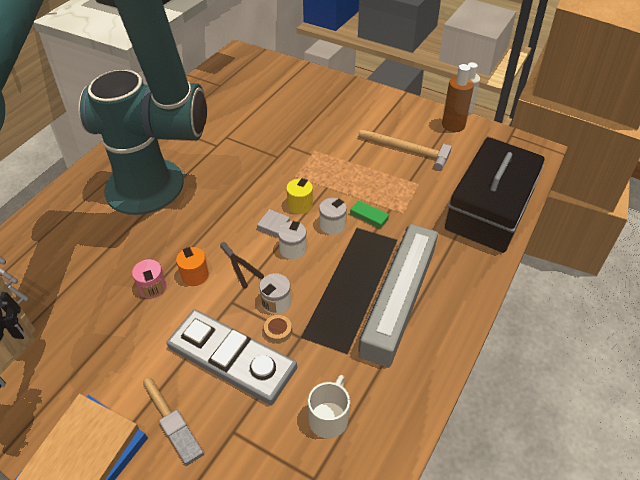

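The top view shows three white jars, at about (259,235), (307,253) and (369,234). The black mat is at (316,188) and the cork mat at (193,249). The keys run from round (433,203) through long (435,234) to square (438,267). I'll zoom in for precise pixels.

```bash
python3 - <<'E'
from h import *
import pickle
c=pickle.load(open('top0.pkl','rb'))
im=c['px'][:,:,::-1]
# crop 160..480 x 120..320
cv2.imwrite('pics/crop0.png',cv2.resize(im[130:320,220:470],(800,608))[:600])
g=im.copy(); hsv=cv2.cvtColor(g,cv2.COLOR_BGR2HSV)
for name,(u,v) in dict(A=(259,235),B=(307,253),C=(369,234)).items():
    sub=hsv[v-22:v+22,u-22:u+22].astype(int)
    yy,xx=np.mgrid[v-22:v+22,u-22:u+22]
    rr=np.hypot(xx-u,yy-v)
    dark=(sub[:,:,2]<60)&(rr<15)
    n,l,st,ce=cv2.connectedComponentsWithStats(dark.astype(np.uint8))
    print(name,[(st[i,4],ce[i]+[u-22,v-22],world(c,*(ce[i]+[u-22,v-22]),.066).round(4)) for i in range(1,n) if st[i,4]>15], 'ctr',world(c,u,v,.062))
b=(hsv[:,:,2]<50).astype(np.uint8)
for name,mask,roi in (('black',b,(240,150,400,225)),('cork',((hsv[:,:,1]>0)&(hsv[:,:,2]>0)).astype(np.uint8),None)):
    if roi:
        m=np.zeros_like(mask); x0,y0,x1,y1=roi; m[y0:y1,x0:x1]=mask[y0:y1,x0:x1]
        n,l,st,ce=cv2.connectedComponentsWithStats(m); i=1+np.argmax(st[1:,4])
        pts=np.argwhere(l==i)[:,::-1].astype(np.float32); box=cv2.boxPoints(cv2.minAreaRect(pts)); print(name,st[i],box.tolist(),[world(c,*p,.001).round(4).tolist() for p in box])
print('cork',[world(c,*p,.001).round(4).tolist() for p in((168,190),(214,187),(218,308),(170,311))])
for n,p in dict(round=(433,203),long=(435,234),square=(438,267)).items(): print(n,world(c,*p,.048))
E
```

```text
A [(np.int32(66), array([250.78787879, 231.92424242]), array([0.51  , 0.1468, 0.066 ]))] ctr [0.50336547 0.12764357 0.062     ]
B [(np.int32(64), array([299.40625, 253.3125 ]), array([0.4589, 0.0319, 0.066 ]))] ctr [0.46022898 0.01408302 0.062     ]
C [(np.int32(62), array([376.22580645, 232.30645161]), array([ 0.509 , -0.1505,  0.066 ]))] ctr [ 0.50569166 -0.13369787  0.062     ]
black [ 249  162  135   54 4995] [[248.166748046875, 177.55177307128906], [378.7181396484375, 161.0744171142578], [383.54278564453125, 199.30043029785156], [252.99139404296875, 215.7777862548828]] [[0.6657, 0.1647, 0.001], [0.7119, -0.1748, 0.001], [0.6082, -0.1835, 0.001], [0.5645, 0.15, 0.001]]
cork [[0.6329, 0.3709, 0.001], [0.6405, 0.252, 0.001], [0.3336, 0.2311, 0.001], [0.3258, 0.349, 0.001]]
round [ 0.58637078 -0.2976635   0.048     ]
long [ 0.50834316 -0.29805384  0.048     ]
square [ 0.42752598 -0.30091659  0.048     ]
```

View pics/crop0.png

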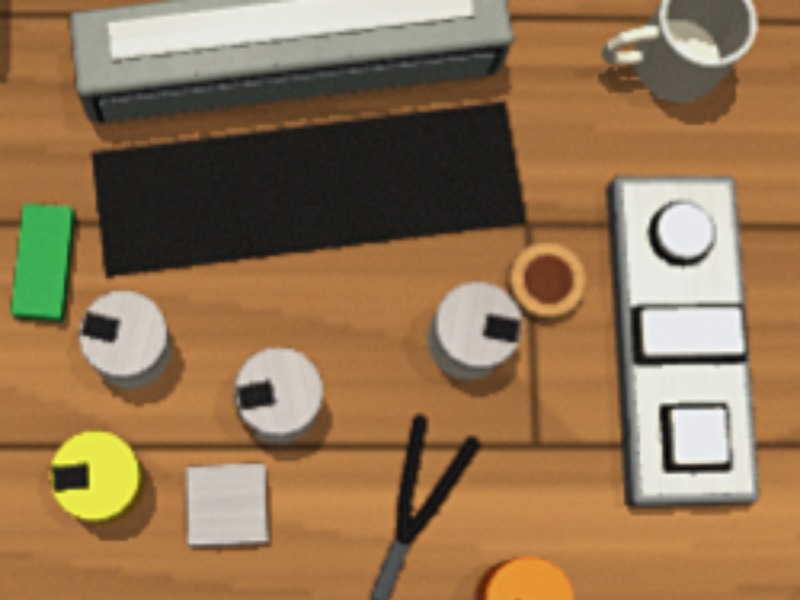

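```bash
cat >> h.py <<'E'
def st():
    s=bot.read_state(); m=R.from_rotvec(s['tcp_rot']).as_matrix()
    return s,m,np.arctan2(m[1,0],m[0,0])
def plan(x,y,z,yaw=None):
    s,m,a=st(); d=m.T@(np.array([x,y,z])-s['tool_pos'])*1000
    print('t',round(s['time'],2),'pos',s['tool_pos'].round(4),'yaw',round(a,3),'q6',round(s['q'][5],2),'F',s['wrist_force'].round(1),'w',round(s['width'],2),'delta(mm, current tool axes)',d.round(1), 'turn',None if yaw is None else round(-((yaw-a+np.pi)%(2*np.pi)-np.pi),3))
E
python3 - <<'E'
from h import *
import pickle
c=pickle.load(open('top0.pkl','rb'))
cr=lambda u,v:((u+.5)/3.2-.5+220,(v+.5)/3.2-.5+130)
w=lambda u,v,z: world(c,*cr(u,v),z)[:2]
for n,a,b in (('A',(125,334),(100,327)),('B',(280,391),(256,395)),('C',(478,325),(502,328))):
    p=w(*a,.062);q=w(*b,.066);d=q-p; print(n,p.round(4),'head',np.degrees(np.arctan2(d[1],d[0])).round(1),np.hypot(*d).round(4))
k=[w(*p,.001) for p in((94,153),(507,103),(525,222),(107,276))]
k=np.array(k); ctr=k.mean(0); ya=k[0]-k[1]+k[3]-k[2]; ya/=np.hypot(*ya); xa=np.array([ya[1],-ya[0]])
print('mat',k.round(4).tolist(),ctr.round(4),'heading',np.arctan2(xa[1],xa[0]))
print('sizes',np.hypot(*(k[0]-k[1])),np.hypot(*(k[3]-k[2])),np.hypot(*(k[0]-k[3])))
for y in(.11,0,-.11): print('slot',y,(ctr+xa*(-.002)+ya*y).round(4))
for n,p in dict(round=(685,232),long=(692,332),square=(698,437)).items(): print(n,w(*p,.048))
plan(.586,-.298,.26,0.0)
E
```

```text
A [0.5057 0.1284] head 76.1 0.0187
B [0.463  0.0137] head 101.4 0.018
C [ 0.5124 -0.134 ] head -100.1 0.0175
mat [[0.6659, 0.1625], [0.7097, -0.1731], [0.6089, -0.184], [0.5642, 0.1497]] [ 0.6372 -0.0112] heading 0.13155057253244948
sizes 0.3384185365424076 0.33666969534164043 0.10259708394858051
slot 0.11 [0.6208 0.0976]
slot 0 [ 0.6352 -0.0115]
slot -0.11 [ 0.6496 -0.1205]
round [ 0.5885368  -0.29961015]
long [ 0.509817   -0.30039725]
square [ 0.42941746 -0.30048252]
t 0.1 pos [ 0.303  -0.6028  0.4035] yaw 0.466 q6 -0.04 F [-0.4 -0.2  0.8] w 1.0 delta(mm, current tool axes) [ 389.7 -144.9  143.8] turn 0.466
```

Request:
drive_tool(
  increments=[
    {"delta_pos":[28,-10.5,8],"turn":0,"jaw":-1},
    {"delta_pos":[28,-10.5,8],"turn":0,"jaw":-1},
    {"delta_pos":[28,-10.5,8],"turn":0,"jaw":-1},
    {"delta_pos":[28,-10.5,8],"turn":0,"jaw":-1},
    {"delta_pos":[28,-10.5,8],"turn":0,"jaw":-1},
    {"delta_pos":[28,-10.5,8],"turn":0,"jaw":-1},
    {"delta_pos":[28,-10.5,8],"turn":0,"jaw":-1},
    {"delta_pos":[28,-10.5,8],"turn":0,"jaw":-1},
  ],
)

```text
time: 0.77
tool_pos: [0.4662, -0.4261, 0.3397]
tcp_rot: [-3.056, -0.725, 0.001]
wrist_force: [0.2, -1.2, 0.2]
width: 0.002
grip_force: 0.0
```

Request:
drive_tool(
  increments=[
    {"delta_pos":[28,-10.5,13],"turn":0,"jaw":-1},
    {"delta_pos":[28,-10.5,13],"turn":0,"jaw":-1},
    {"delta_pos":[28,-10.5,13],"turn":0,"jaw":-1},
    {"delta_pos":[28,-10.5,13],"turn":0,"jaw":-1},
    {"delta_pos":[28,-10.5,13],"turn":0,"jaw":-1},
    {"delta_pos":[28,-9.5,13],"turn":0,"jaw":-1},
  ],
)

```text
time: 1.27
tool_pos: [0.5884, -0.2951, 0.2615]
tcp_rot: [-3.056, -0.725, 0.001]
wrist_force: [0.9, -0.7, -0.1]
width: 0.002
grip_force: 0.0
```

Request:
drive_tool(
  increments=[
    {"delta_pos":[0,0,0],"turn":0.1165,"jaw":-1},
    {"delta_pos":[0,0,0],"turn":0.1165,"jaw":-1},
    {"delta_pos":[0,0,0],"turn":0.1165,"jaw":-1},
    {"delta_pos":[0,0,0],"turn":0.1165,"jaw":-1},
    {"delta_pos":[0,0,0],"turn":0,"jaw":-1},
    {"delta_pos":[0,0,0],"turn":0,"jaw":-1},
  ],
)

```text
time: 1.77
tool_pos: [0.5876, -0.2964, 0.2622]
tcp_rot: [-3.141, -0.005, 0.001]
wrist_force: [-0.5, 0.3, 0.2]
width: -0.003
grip_force: 0.0
```

```bash
python3 - <<'E'
from h import *
plan(.5885,-.300,.215,0.0)
E
```

```text
t 1.77 pos [ 0.5876 -0.2964  0.2622] yaw 0.003 q6 1.06 F [-0.5  0.3  0.2] w -0.0 delta(mm, current tool axes) [ 0.9  3.6 47.2] turn 0.003
```

Request:
drive_tool(
  increments=[
    {"delta_pos":[0,3.5,20],"turn":0,"jaw":-1},
    {"delta_pos":[0,0,15],"turn":0,"jaw":-1},
    {"delta_pos":[0,0,8],"turn":0,"jaw":-1},
    {"delta_pos":[0,0,5],"turn":0,"jaw":-1},
    {"delta_pos":[0,0,0],"turn":0,"jaw":-1},
    {"delta_pos":[0,0,0],"turn":0,"jaw":-1},
  ],
)

```text
time: 2.27
tool_pos: [0.5876, -0.3002, 0.2157]
tcp_rot: [-3.141, -0.002, 0.001]
wrist_force: [-2.3, 1.0, 4.5]
width: -0.0
grip_force: 2.3
```

Request:
drive_tool(
  increments=[
    {"delta_pos":[0,0,2],"turn":0,"jaw":-1},
    {"delta_pos":[0,0,0],"turn":0,"jaw":-1},
    {"delta_pos":[0,0,0],"turn":0,"jaw":-1},
  ],
)

```text
time: 2.52
tool_pos: [0.5877, -0.3002, 0.2153]
tcp_rot: [-3.142, -0.002, 0.001]
wrist_force: [-6.0, 2.1, 14.1]
width: -0.0
grip_force: 6.2
```

Request:
drive_tool(
  increments=[
    {"delta_pos":[0,0,-10],"turn":0,"jaw":-1},
    {"delta_pos":[0,0,-25],"turn":0,"jaw":1},
    {"delta_pos":[0,0,-35],"turn":0,"jaw":1},
    {"delta_pos":[0,0,-35],"turn":0,"jaw":1},
    {"delta_pos":[0,0,0],"turn":0,"jaw":1},
  ],
)

```text
time: 2.93
tool_pos: [0.5905, -0.3016, 0.3273]
tcp_rot: [3.135, 0.002, 0.02]
wrist_force: [1.4, -0.8, 1.8]
width: 0.561
grip_force: 0.0
```

```bash
python3 - <<'E'
from h import *
print(np.array(bot.read_camera('wrist')['hand_eye']).round(3).tolist())
plan(.5057,.1284,.30,np.radians(76.1))
E
```

```text
[[-0.0, -0.965, -0.261, 0.066], [1.0, -0.0, 0.0, 0.0], [-0.0, -0.261, 0.965, 0.031], [0.0, 0.0, 0.0, 1.0]]
t 2.98 pos [ 0.5898 -0.3012  0.3244] yaw 0.001 q6 1.06 F [ 0.4  0.7 -0.2] w 0.65 delta(mm, current tool axes) [ -83.9 -429.8   21.2] turn -1.327
```

Request:
drive_tool(
  increments=[
    {"delta_pos":[-7,-36,2],"turn":0,"jaw":1},
    {"delta_pos":[-7,-36,2],"turn":0,"jaw":1},
    {"delta_pos":[-7,-36,2],"turn":0,"jaw":1},
    {"delta_pos":[-7,-36,2],"turn":0,"jaw":1},
    {"delta_pos":[-7,-36,2],"turn":0,"jaw":1},
    {"delta_pos":[-7,-36,2],"turn":0,"jaw":1},
    {"delta_pos":[-7,-36,2],"turn":0,"jaw":1},
    {"delta_pos":[-7,-36,2],"turn":0,"jaw":1},
  ],
)

```text
time: 3.65
tool_pos: [0.5308, -0.0105, 0.3009]
tcp_rot: [-3.141, -0.001, 0.002]
wrist_force: [0.1, 0.5, -0.0]
width: 1.001
grip_force: 0.0
```

Request:
drive_tool(
  increments=[
    {"delta_pos":[-7,-36,2],"turn":0,"jaw":1},
    {"delta_pos":[-7,-36,2],"turn":0,"jaw":1},
    {"delta_pos":[-7,-36,2],"turn":0,"jaw":1},
    {"delta_pos":[-7,-34,0],"turn":0,"jaw":1},
    {"delta_pos":[0,0,0],"turn":-0.12,"jaw":1},
    {"delta_pos":[0,0,0],"turn":-0.12,"jaw":1},
    {"delta_pos":[0,0,0],"turn":-0.12,"jaw":1},
    {"delta_pos":[0,0,0],"turn":-0.12,"jaw":1},
  ],
)

```text
time: 4.32
tool_pos: [0.5033, 0.1304, 0.2949]
tcp_rot: [-3.048, -0.759, 0.002]
wrist_force: [0.7, -0.8, -0.8]
width: 1.003
grip_force: 0.0
```

Request:
drive_tool(
  increments=[
    {"delta_pos":[0,0,0],"turn":-0.12,"jaw":1},
    {"delta_pos":[0,0,0],"turn":-0.12,"jaw":1},
    {"delta_pos":[0,0,0],"turn":-0.12,"jaw":1},
    {"delta_pos":[0,0,0],"turn":-0.12,"jaw":1},
    {"delta_pos":[0,0,0],"turn":-0.12,"jaw":1},
    {"delta_pos":[0,0,0],"turn":-0.12,"jaw":1},
    {"delta_pos":[0,0,0],"turn":-0.12,"jaw":1},
    {"delta_pos":[0,0,0],"turn":0,"jaw":1},
  ],
)

```text
time: 4.98
tool_pos: [0.5035, 0.1299, 0.2949]
tcp_rot: [-2.478, -1.93, 0.002]
wrist_force: [0.8, 0.6, 0.8]
width: 1.003
grip_force: 0.0
```

```bash
cat >> h.py <<'E'
def warp(c,p,half=.06,z=.062,s=5):
    # metric top view of the plane z, around p; 5 px per mm/ (s px = 1 mm /...) ; up=+x, left=+y
    n=int(2*half*1000*s/2)
    g=np.arange(n)/ (s/2) /1000
    X=p[0]+half-g; Y=p[1]+half-g
    P=np.stack(np.meshgrid(X,Y,indexing='ij'),-1).reshape(-1,2)
    P=np.c_[P,np.full(len(P),z),np.ones(len(P))]
    q=(np.linalg.inv(c['T'])@P.T)[:3]; t=q[:2]/q[2]; t=t*(1+c['k1']*(t**2).sum(0))
    m=(t*c['f']+[[c['cx']],[c['cy']]]).reshape(2,n,n).astype(np.float32)
    return cv2.remap(c['px'],m[0],m[1],cv2.INTER_LINEAR)
def jar(c,p,name=None):
    """lid centre and heading by metric rectification at lid height"""
    im=warp(c,p); n=im.shape[0]; k=2.5
    hsv=cv2.cvtColor(im,cv2.COLOR_RGB2HSV)
    g=cv2.GaussianBlur(cv2.cvtColor(im,cv2.COLOR_RGB2GRAY),(5,5),0)
    ci=cv2.HoughCircles(g,cv2.HOUGH_GRADIENT_ALT,1.5,20,param1=150,param2=.5,minRadius=int(29*k),maxRadius=int(35*k))
    out=None
    if ci is not None:
        for u,v,r in ci[0][:3]:
            x=p[0]+.06-v/k/1000; y=p[1]+.06-u/k/1000
            yy,xx=np.mgrid[:n,:n]; d=np.hypot(xx-u,yy-v)<30*k
            mk=((hsv[:,:,2]<70)&d).astype(np.uint8)
            nn,l,s,ce=cv2.connectedComponentsWithStats(mk)
            if nn<2: print('noflap',x,y); continue
            i=1+np.argmax(s[1:,4]); h=np.arctan2(-(ce[i][0]-u),-(ce[i][1]-v))
            if out is None: out=(x,y,h)
            print('jar',round(x,4),round(y,4),'r',round(r/k,1),'head',round(h,3),'flap area mm2',round(s[i,4]/k/k))
    else: print('no circle')
    if name: cv2.imwrite(name,im[:,:,::-1])
    return out
E
python3 - <<'E'
from h import *
c=cam('wrist'); save(c,'pics/w1.png')
r=jar(c,(.5057,.1284),'pics/wA.png')
if r: plan(r[0],r[1],.20,r[2])
import pickle
c=pickle.load(open('top0.pkl','rb'))
for p in((.5057,.1284),(.463,.0137),(.5124,-.134)): jar(c,p)
E
```

```text
jar 0.5063 0.129 r 32.5 head 1.308 flap area mm2 428
t 5.03 pos [0.5035 0.1299 0.295 ] yaw 1.318 q6 0.46 F [ 0.5 -0.4  0. ] w 1.0 delta(mm, current tool axes) [-0.1  3.  95. ] turn 0.01
no circle
jar 0.463 0.0155 r 32.0 head 1.769 flap area mm2 359
jar 0.5124 -0.1334 r 31.5 head -1.712 flap area mm2 356
```

View pics/w1.png

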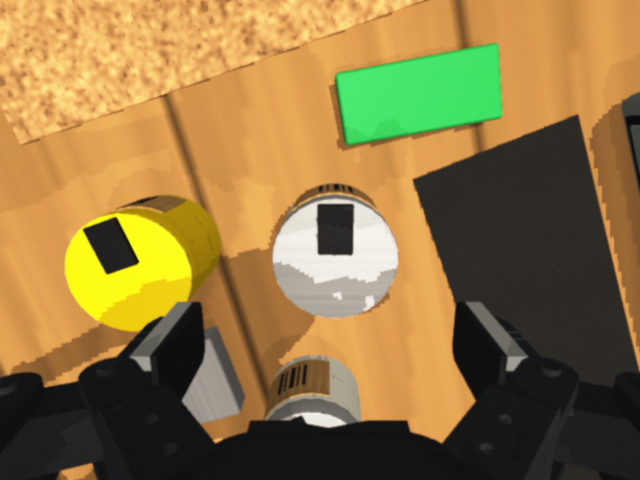

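Request:
drive_tool(
  increments=[
    {"delta_pos":[0,3,25],"turn":0.01,"jaw":1},
    {"delta_pos":[0,0,30],"turn":0,"jaw":1},
    {"delta_pos":[0,0,25],"turn":0,"jaw":1},
    {"delta_pos":[0,0,17],"turn":0,"jaw":1},
    {"delta_pos":[0,0,0],"turn":0,"jaw":1},
  ],
  grip_force=40,
)

```text
time: 5.45
tool_pos: [0.5041, 0.1286, 0.1943]
tcp_rot: [-2.491, -1.908, 0.012]
wrist_force: [-0.1, -0.3, 0.1]
width: 1.003
grip_force: 0.0
```

Request:
drive_tool(
  increments=[
    {"delta_pos":[0,0,0],"turn":0,"jaw":-1},
    {"delta_pos":[0,0,0],"turn":0,"jaw":-1},
    {"delta_pos":[0,0,0],"turn":0,"jaw":-1},
    {"delta_pos":[0,0,0],"turn":0,"jaw":-1},
    {"delta_pos":[0,0,0],"turn":0,"jaw":-1},
    {"delta_pos":[0,0,0],"turn":0,"jaw":-1},
  ],
  grip_force=40,
)

```text
time: 5.95
tool_pos: [0.5074, 0.1293, 0.1999]
tcp_rot: [2.491, 1.913, 0.003]
wrist_force: [0.2, -0.1, 3.1]
width: 0.739
grip_force: 44.8
```

Request:
drive_tool(
  increments=[
    {"delta_pos":[0,0,-15],"turn":0,"jaw":-1},
    {"delta_pos":[0,0,-30],"turn":0,"jaw":-1},
    {"delta_pos":[0,0,-30],"turn":0,"jaw":-1},
    {"delta_pos":[0,0,-20],"turn":0,"jaw":-1},
    {"delta_pos":[0,0,0],"turn":0,"jaw":-1},
  ],
)

```text
time: 6.37
tool_pos: [0.509, 0.1297, 0.299]
tcp_rot: [2.488, 1.911, 0.014]
wrist_force: [2.0, 0.8, -1.9]
width: 0.733
grip_force: 44.9
```

```bash
python3 - <<'E'
from h import *
plan(.6208,.0976,.29,.1316)
E
```

```text
t 6.37 pos [0.509  0.1297 0.299 ] yaw 1.31 q6 0.46 F [ 2.   0.8 -1.9] w 0.73 delta(mm, current tool axes) [ -2.2 116.2  10. ] turn 1.178
```

Request:
drive_tool(
  increments=[
    {"delta_pos":[0,0,0],"turn":0.118,"jaw":-1},
    {"delta_pos":[0,0,0],"turn":0.118,"jaw":-1},
    {"delta_pos":[0,0,0],"turn":0.118,"jaw":-1},
    {"delta_pos":[0,0,0],"turn":0.118,"jaw":-1},
    {"delta_pos":[0,0,0],"turn":0.118,"jaw":-1},
    {"delta_pos":[0,0,0],"turn":0.118,"jaw":-1},
    {"delta_pos":[0,0,0],"turn":0.118,"jaw":-1},
    {"delta_pos":[0,0,0],"turn":0.118,"jaw":-1},
  ],
)

```text
time: 7.03
tool_pos: [0.506, 0.129, 0.2918]
tcp_rot: [3.091, 0.562, -0.004]
wrist_force: [0.2, -0.4, -2.3]
width: 0.733
grip_force: 44.8
```

Request:
drive_tool(
  increments=[
    {"delta_pos":[0,0,0],"turn":0.118,"jaw":-1},
    {"delta_pos":[0,0,0],"turn":0.118,"jaw":-1},
    {"delta_pos":[27,11.5,0],"turn":0,"jaw":-1},
    {"delta_pos":[27,11.5,0],"turn":0,"jaw":-1},
    {"delta_pos":[27,11.5,0],"turn":0,"jaw":-1},
    {"delta_pos":[26,11.5,0],"turn":0,"jaw":-1},
    {"delta_pos":[0,0,0],"turn":0,"jaw":-1},
    {"delta_pos":[0,0,0],"turn":0,"jaw":-1},
  ],
)

```text
time: 7.7
tool_pos: [0.6194, 0.0968, 0.2917]
tcp_rot: [3.135, 0.202, -0.004]
wrist_force: [0.0, -0.2, -1.7]
width: 0.74
grip_force: 44.9
```

```bash
python3 - <<'E'
from h import *
plan(.6208,.0976,.202,.1316)
E
```

```text
t 7.7 pos [0.6194 0.0968 0.2917] yaw 0.128 q6 1.56 F [ 0.  -0.2 -1.7] w 0.74 delta(mm, current tool axes) [ 1.7 -0.6 89.6] turn -0.003
```

Request:
drive_tool(
  increments=[
    {"delta_pos":[1.5,0,25],"turn":0,"jaw":-1},
    {"delta_pos":[0,0,30],"turn":0,"jaw":-1},
    {"delta_pos":[0,0,22],"turn":0,"jaw":-1},
    {"delta_pos":[0,0,10],"turn":0,"jaw":-1},
    {"delta_pos":[0,0,4],"turn":0,"jaw":-1},
    {"delta_pos":[0,0,2],"turn":0,"jaw":-1},
    {"delta_pos":[0,0,0],"turn":0,"jaw":-1},
    {"delta_pos":[0,0,0],"turn":0,"jaw":-1},
  ],
)

```text
time: 8.37
tool_pos: [0.6205, 0.0978, 0.2015]
tcp_rot: [-3.135, -0.204, -0.002]
wrist_force: [-0.0, -0.5, -3.3]
width: 0.735
grip_force: 45.2
```

Request:
drive_tool(
  increments=[
    {"delta_pos":[0,0,2],"turn":0,"jaw":-1},
    {"delta_pos":[0,0,0],"turn":0,"jaw":-1},
    {"delta_pos":[0,0,1],"turn":0,"jaw":-1},
    {"delta_pos":[0,0,0],"turn":0,"jaw":-1},
    {"delta_pos":[0,0,0],"turn":0,"jaw":-1},
  ],
)

```text
time: 8.78
tool_pos: [0.6212, 0.0979, 0.1999]
tcp_rot: [-3.135, -0.204, -0.004]
wrist_force: [-2.6, 0.7, 7.4]
width: 0.736
grip_force: 46.0
```

Request:
drive_tool(
  increments=[
    {"delta_pos":[0,0,-1],"turn":0,"jaw":1},
    {"delta_pos":[0,0,0],"turn":0,"jaw":1},
    {"delta_pos":[0,0,0],"turn":0,"jaw":1},
    {"delta_pos":[0,0,0],"turn":0,"jaw":1},
    {"delta_pos":[0,0,-15],"turn":0,"jaw":1},
    {"delta_pos":[0,0,-30],"turn":0,"jaw":1},
    {"delta_pos":[0,0,-30],"turn":0,"jaw":1},
    {"delta_pos":[0,0,-20],"turn":0,"jaw":1},
  ],
)

```text
time: 9.45
tool_pos: [0.6209, 0.0977, 0.296]
tcp_rot: [-3.135, -0.204, -0.003]
wrist_force: [0.8, 0.5, -0.1]
width: 1.003
grip_force: 0.0
```

Request:
drive_tool(
  increments=[
    {"delta_pos":[-33.5,12,0],"turn":0,"jaw":1},
    {"delta_pos":[-33.5,12,0],"turn":0,"jaw":1},
    {"delta_pos":[-33.5,12,0],"turn":0,"jaw":1},
    {"delta_pos":[-33.5,12,0],"turn":0,"jaw":1},
    {"delta_pos":[-33.5,12,0],"turn":0,"jaw":1},
    {"delta_pos":[0,0,0],"turn":-0.117,"jaw":1},
    {"delta_pos":[0,0,0],"turn":-0.117,"jaw":1},
    {"delta_pos":[0,0,0],"turn":-0.117,"jaw":1},
  ],
)

```text
time: 10.12
tool_pos: [0.4611, 0.0161, 0.2936]
tcp_rot: [3.049, 0.755, 0.0]
wrist_force: [-0.0, -0.7, 0.2]
width: 1.002
grip_force: 0.0
```

Request:
drive_tool(
  increments=[
    {"delta_pos":[0,0,0],"turn":-0.117,"jaw":1},
    {"delta_pos":[0,0,0],"turn":-0.117,"jaw":1},
    {"delta_pos":[0,0,0],"turn":-0.117,"jaw":1},
    {"delta_pos":[0,0,0],"turn":-0.117,"jaw":1},
    {"delta_pos":[0,0,0],"turn":-0.117,"jaw":1},
    {"delta_pos":[0,0,0],"turn":-0.117,"jaw":1},
    {"delta_pos":[0,0,0],"turn":-0.117,"jaw":1},
    {"delta_pos":[0,0,0],"turn":-0.117,"jaw":1},
  ],
)

```text
time: 10.78
tool_pos: [0.4619, 0.0164, 0.2935]
tcp_rot: [-2.38, -2.051, 0.0]
wrist_force: [0.3, -0.1, -0.5]
width: 1.003
grip_force: 0.0
```

Request:
drive_tool(
  increments=[
    {"delta_pos":[0,0,0],"turn":-0.117,"jaw":1},
    {"delta_pos":[0,0,0],"turn":-0.117,"jaw":1},
    {"delta_pos":[0,0,0],"turn":-0.117,"jaw":1},
    {"delta_pos":[0,0,0],"turn":0,"jaw":1},
    {"delta_pos":[0,0,0],"turn":0,"jaw":1},
  ],
)

```text
time: 11.2
tool_pos: [0.4619, 0.0164, 0.2935]
tcp_rot: [-1.996, -2.426, 0.0]
wrist_force: [0.2, -0.3, -0.2]
width: 1.001
grip_force: 0.0
```

```bash
python3 - <<'E'
from h import *
c=cam('wrist'); save(c,'pics/w2.png')
r=jar(c,(.463,.0155))
if r: plan(r[0],r[1],.198,r[2])
c=cam('top'); save(c,'pics/t2.png'); jar(c,(.6208,.0976)); jar(c,(.5124,-.134))
E
```

```text
jar 0.4636 0.0155 r 32.3 head 1.828 flap area mm2 440
t 11.25 pos [0.462  0.0164 0.2936] yaw 1.765 q6 -0.21 F [-0.6 -0.5 -0. ] w 1.0 delta(mm, current tool axes) [-1.2  1.4 95.6] turn -0.063
no circle
no circle
```

Request:
drive_tool(
  increments=[
    {"delta_pos":[-1,1.5,25],"turn":-0.06,"jaw":1},
    {"delta_pos":[0,0,30],"turn":0,"jaw":1},
    {"delta_pos":[0,0,25],"turn":0,"jaw":1},
    {"delta_pos":[0,0,16],"turn":0,"jaw":1},
    {"delta_pos":[0,0,0],"turn":0,"jaw":1},
  ],
)

```text
time: 11.72
tool_pos: [0.4613, 0.0158, 0.194]
tcp_rot: [-1.917, -2.481, 0.007]
wrist_force: [-1.6, -0.0, -0.3]
width: 0.999
grip_force: 0.0
```

Request:
drive_tool(
  increments=[
    {"delta_pos":[0,0,0],"turn":0,"jaw":-1},
    {"delta_pos":[0,0,0],"turn":0,"jaw":-1},
    {"delta_pos":[0,0,0],"turn":0,"jaw":-1},
    {"delta_pos":[0,0,0],"turn":0,"jaw":-1},
    {"delta_pos":[0,0,0],"turn":0,"jaw":-1},
    {"delta_pos":[0,0,0],"turn":0,"jaw":-1},
  ],
)

```text
time: 12.22
tool_pos: [0.4645, 0.0157, 0.199]
tcp_rot: [1.917, 2.486, 0.002]
wrist_force: [0.1, -0.1, 3.5]
width: 0.739
grip_force: 44.7
```

Request:
drive_tool(
  increments=[
    {"delta_pos":[0,0,-15],"turn":0,"jaw":-1},
    {"delta_pos":[0,0,-30],"turn":0,"jaw":-1},
    {"delta_pos":[0,0,-30],"turn":0,"jaw":-1},
    {"delta_pos":[0,0,-20],"turn":0,"jaw":-1},
    {"delta_pos":[0,0,0],"turn":0,"jaw":-1},
  ],
)

```text
time: 12.63
tool_pos: [0.4659, 0.0157, 0.2977]
tcp_rot: [1.914, 2.482, 0.009]
wrist_force: [0.8, 0.3, -1.3]
width: 0.74
grip_force: 44.8
```

Request:
drive_tool(
  increments=[
    {"delta_pos":[0,0,0],"turn":0.121,"jaw":-1},
    {"delta_pos":[0,0,0],"turn":0.121,"jaw":-1},
    {"delta_pos":[0,0,0],"turn":0.121,"jaw":-1},
    {"delta_pos":[0,0,0],"turn":0.121,"jaw":-1},
    {"delta_pos":[0,0,0],"turn":0.121,"jaw":-1},
    {"delta_pos":[0,0,0],"turn":0.121,"jaw":-1},
    {"delta_pos":[0,0,0],"turn":0.121,"jaw":-1},
  ],
)

```text
time: 13.22
tool_pos: [0.4629, 0.0158, 0.2911]
tcp_rot: [-2.775, -1.471, 0.003]
wrist_force: [-0.0, -0.5, -1.5]
width: 0.739
grip_force: 44.7
```

Request:
drive_tool(
  increments=[
    {"delta_pos":[0,0,0],"turn":0.121,"jaw":-1},
    {"delta_pos":[0,0,0],"turn":0.121,"jaw":-1},
    {"delta_pos":[0,0,0],"turn":0.121,"jaw":-1},
    {"delta_pos":[0,0,0],"turn":0.121,"jaw":-1},
    {"delta_pos":[0,0,0],"turn":0.121,"jaw":-1},
    {"delta_pos":[0,0,0],"turn":0.121,"jaw":-1},
    {"delta_pos":[0,0,0],"turn":0.121,"jaw":-1},
    {"delta_pos":[0,0,0],"turn":0,"jaw":-1},
  ],
)

```text
time: 13.88
tool_pos: [0.463, 0.0158, 0.2912]
tcp_rot: [-3.135, -0.205, 0.004]
wrist_force: [0.4, -0.9, -1.8]
width: 0.739
grip_force: 44.7
```

```bash
python3 - <<'E'
from h import *
plan(.6352,-.0115,.202,.1316)
E
```

```text
t 13.88 pos [0.463  0.0158 0.2912] yaw 0.131 q6 1.42 F [ 0.4 -0.9 -1.8] w 0.74 delta(mm, current tool axes) [167.4  49.5  88.8] turn -0.001
```

Request:
drive_tool(
  increments=[
    {"delta_pos":[28,8.2,0],"turn":0,"jaw":-1},
    {"delta_pos":[28,8.2,0],"turn":0,"jaw":-1},
    {"delta_pos":[28,8.2,0],"turn":0,"jaw":-1},
    {"delta_pos":[28,8.2,0],"turn":0,"jaw":-1},
    {"delta_pos":[28,8.2,0],"turn":0,"jaw":-1},
    {"delta_pos":[27.5,8.2,0],"turn":0,"jaw":-1},
    {"delta_pos":[0,0,0],"turn":0,"jaw":-1},
    {"delta_pos":[0,0,0],"turn":0,"jaw":-1},
  ],
)

```text
time: 14.55
tool_pos: [0.6371, -0.0109, 0.2911]
tcp_rot: [-3.134, -0.214, 0.003]
wrist_force: [0.6, 0.2, -2.0]
width: 0.736
grip_force: 44.7
```

Request:
drive_tool(
  increments=[
    {"delta_pos":[0,0,25],"turn":0,"jaw":-1},
    {"delta_pos":[0,0,30],"turn":0,"jaw":-1},
    {"delta_pos":[0,0,22],"turn":0,"jaw":-1},
    {"delta_pos":[0,0,10],"turn":0,"jaw":-1},
    {"delta_pos":[0,0,3],"turn":0,"jaw":-1},
    {"delta_pos":[0,0,1],"turn":0,"jaw":-1},
    {"delta_pos":[0,0,0],"turn":0,"jaw":-1},
    {"delta_pos":[0,0,0],"turn":0,"jaw":-1},
  ],
)

```text
time: 15.22
tool_pos: [0.6372, -0.0107, 0.2036]
tcp_rot: [3.134, 0.211, 0.005]
wrist_force: [0.3, -0.6, -1.2]
width: 0.736
grip_force: 45.0
```

Request:
drive_tool(
  increments=[
    {"delta_pos":[0,0,2],"turn":0,"jaw":-1},
    {"delta_pos":[0,0,0],"turn":0,"jaw":-1},
    {"delta_pos":[0,0,1],"turn":0,"jaw":-1},
    {"delta_pos":[0,0,1],"turn":0,"jaw":-1},
    {"delta_pos":[0,0,0],"turn":0,"jaw":-1},
    {"delta_pos":[0,0,0],"turn":0,"jaw":-1},
  ],
)

```text
time: 15.72
tool_pos: [0.6367, -0.0107, 0.199]
tcp_rot: [3.134, 0.21, 0.002]
wrist_force: [-2.0, -0.1, 5.6]
width: 0.735
grip_force: 45.5
```

Request:
drive_tool(
  increments=[
    {"delta_pos":[0,0,-1],"turn":0,"jaw":1},
    {"delta_pos":[0,0,0],"turn":0,"jaw":1},
    {"delta_pos":[0,0,0],"turn":0,"jaw":1},
    {"delta_pos":[0,0,0],"turn":0,"jaw":1},
    {"delta_pos":[0,0,-15],"turn":0,"jaw":1},
    {"delta_pos":[0,0,-30],"turn":0,"jaw":1},
    {"delta_pos":[0,0,-30],"turn":0,"jaw":1},
    {"delta_pos":[0,0,-20],"turn":0,"jaw":1},
  ],
)

```text
time: 16.38
tool_pos: [0.6369, -0.0107, 0.2961]
tcp_rot: [3.134, 0.21, 0.004]
wrist_force: [0.2, -0.0, -0.3]
width: 0.997
grip_force: 0.0
```

Request:
drive_tool(
  increments=[
    {"delta_pos":[-28,21,0],"turn":0,"jaw":1},
    {"delta_pos":[-28,21,0],"turn":0,"jaw":1},
    {"delta_pos":[-28,21,0],"turn":0,"jaw":1},
    {"delta_pos":[-28,21,0],"turn":0,"jaw":1},
    {"delta_pos":[-28,21,0],"turn":0,"jaw":1},
    {"delta_pos":[0,0,0],"turn":-0.118,"jaw":1},
    {"delta_pos":[0,0,0],"turn":-0.118,"jaw":1},
    {"delta_pos":[0,0,0],"turn":-0.118,"jaw":1},
  ],
)

```text
time: 17.05
tool_pos: [0.5108, -0.1341, 0.2937]
tcp_rot: [3.047, 0.765, 0.0]
wrist_force: [-0.2, 0.2, -0.3]
width: 0.998
grip_force: 0.0
```

Request:
drive_tool(
  increments=[
    {"delta_pos":[0,0,0],"turn":-0.118,"jaw":1},
    {"delta_pos":[0,0,0],"turn":-0.118,"jaw":1},
    {"delta_pos":[0,0,0],"turn":-0.118,"jaw":1},
    {"delta_pos":[0,0,0],"turn":-0.118,"jaw":1},
    {"delta_pos":[0,0,0],"turn":-0.118,"jaw":1},
    {"delta_pos":[0,0,0],"turn":-0.118,"jaw":1},
    {"delta_pos":[0,0,0],"turn":-0.118,"jaw":1},
    {"delta_pos":[0,0,0],"turn":-0.118,"jaw":1},
  ],
)

```text
time: 17.72
tool_pos: [0.5114, -0.1334, 0.2935]
tcp_rot: [-2.364, -2.069, 0.0]
wrist_force: [0.2, -0.3, -0.4]
width: 1.004
grip_force: 0.0
```

Request:
drive_tool(
  increments=[
    {"delta_pos":[0,0,0],"turn":0,"jaw":1},
    {"delta_pos":[0,0,0],"turn":0,"jaw":1},
  ],
)

```text
time: 17.88
tool_pos: [0.5115, -0.1334, 0.2935]
tcp_rot: [-2.374, -2.058, 0.0]
wrist_force: [-0.4, -0.4, -0.2]
width: 1.001
grip_force: 0.0
```

```bash
python3 - <<'E'
from h import *
c=cam('wrist'); save(c,'pics/w3.png')
r=jar(c,(.5124,-.1334))
if r: plan(r[0],r[1],.198,r[2]+np.pi)
E
```

```text
no circle
```

View pics/w3.png

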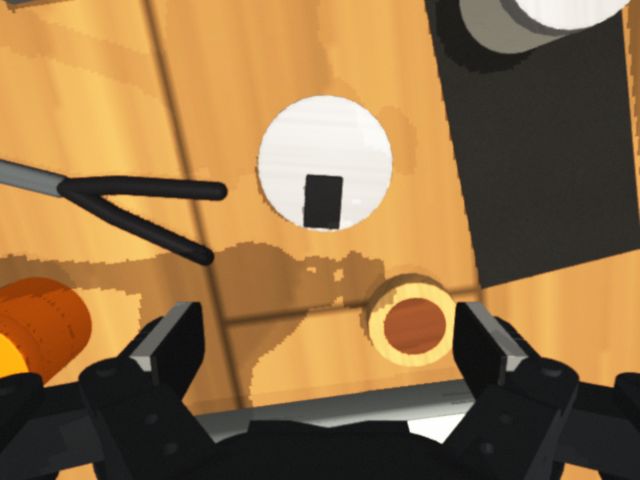

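```bash
python3 - <<'E'
from h import *
c=cam('wrist')
for p in((.5124,-.1334),(.53,-.13),(.50,-.13),(.51,-.12),(.51,-.145)): jar(c,p)
plan(.5124,-.1334,.198)
E
```

```text
jar 0.5148 -0.0842 r 32.7 head -1.668 flap area mm2 397
jar 0.5162 -0.0844 r 32.5 head -1.744 flap area mm2 397
jar 0.5162 -0.0844 r 32.5 head -1.744 flap area mm2 397
jar 0.516 -0.0846 r 32.2 head -1.734 flap area mm2 402
no circle
t 17.98 pos [ 0.5115 -0.1334  0.2936] yaw 1.429 q6 -0.16 F [-0.5  0.6 -0.1] w 1.0 delta(mm, current tool axes) [ 0.1  0.9 95.6] turn None
```

Jar C was knocked about 5 cm toward +y. Its lid is now at pixel (325,163), which puts it at world (0.516, −0.084). I'll move over it and re-measure.

Request:
drive_tool(
  increments=[
    {"delta_pos":[24.5,-1.2,0],"turn":0.03,"jaw":1},
    {"delta_pos":[24.5,-1.2,0],"turn":0,"jaw":1},
    {"delta_pos":[0,0,0],"turn":0,"jaw":1},
    {"delta_pos":[0,0,0],"turn":0,"jaw":1},
  ],
)

```text
time: 18.32
tool_pos: [0.5167, -0.0838, 0.2937]
tcp_rot: [2.4, 2.027, -0.0]
wrist_force: [-0.5, -0.0, -0.0]
width: 1.0
grip_force: 0.0
```

```bash
python3 - <<'E'
from h import *
c=cam('wrist')
for p in ((.516,-.0845),(.51,-.09)):
  r=jar(c,p)
  if r: plan(r[0],r[1],.198,r[2]+np.pi)
E
```

```text
jar 0.5166 -0.0833 r 31.5 head -1.747 flap area mm2 381
t 18.37 pos [ 0.5167 -0.0844  0.2937] yaw 1.402 q6 -0.04 F [-0.5  0.  -0.7] w 1.0 delta(mm, current tool axes) [ 1.1 -0.3 95.7] turn 0.007
jar 0.516 -0.0846 r 32.1 head -1.727 flap area mm2 407
t 18.37 pos [ 0.5167 -0.0844  0.2937] yaw 1.402 q6 -0.04 F [-0.5  0.  -0.7] w 1.0 delta(mm, current tool axes) [-0.3 -0.7 95.7] turn -0.013
```

Request:
drive_tool(
  increments=[
    {"delta_pos":[0,0,25],"turn":0,"jaw":1},
    {"delta_pos":[0,0,30],"turn":0,"jaw":1},
    {"delta_pos":[0,0,25],"turn":0,"jaw":1},
    {"delta_pos":[0,0,16],"turn":0,"jaw":1},
    {"delta_pos":[0,0,0],"turn":0,"jaw":1},
  ],
)

```text
time: 18.78
tool_pos: [0.5142, -0.085, 0.1937]
tcp_rot: [-2.398, -2.02, 0.008]
wrist_force: [-1.5, 0.1, 0.7]
width: 1.003
grip_force: 0.0
```

Request:
drive_tool(
  increments=[
    {"delta_pos":[0,0,0],"turn":0,"jaw":-1},
    {"delta_pos":[0,0,0],"turn":0,"jaw":-1},
    {"delta_pos":[0,0,0],"turn":0,"jaw":-1},
    {"delta_pos":[0,0,0],"turn":0,"jaw":-1},
    {"delta_pos":[0,0,0],"turn":0,"jaw":-1},
    {"delta_pos":[0,0,0],"turn":0,"jaw":-1},
  ],
)

```text
time: 19.28
tool_pos: [0.5174, -0.0849, 0.1991]
tcp_rot: [2.399, 2.025, 0.002]
wrist_force: [-0.8, -0.2, 4.8]
width: 0.738
grip_force: 45.2
```

Request:
drive_tool(
  increments=[
    {"delta_pos":[0,0,-15],"turn":0,"jaw":-1},
    {"delta_pos":[0,0,-30],"turn":0,"jaw":-1},
    {"delta_pos":[0,0,-30],"turn":0,"jaw":-1},
    {"delta_pos":[0,0,-20],"turn":0,"jaw":-1},
    {"delta_pos":[0,0,0],"turn":0,"jaw":-1},
  ],
)

```text
time: 19.7
tool_pos: [0.5188, -0.0849, 0.2978]
tcp_rot: [2.395, 2.021, 0.009]
wrist_force: [0.7, -0.6, -2.7]
width: 0.737
grip_force: 45.2
```

Request:
drive_tool(
  increments=[
    {"delta_pos":[0,0,0],"turn":-0.117,"jaw":-1},
    {"delta_pos":[0,0,0],"turn":-0.117,"jaw":-1},
    {"delta_pos":[0,0,0],"turn":-0.117,"jaw":-1},
    {"delta_pos":[0,0,0],"turn":-0.117,"jaw":-1},
    {"delta_pos":[0,0,0],"turn":-0.117,"jaw":-1},
    {"delta_pos":[0,0,0],"turn":-0.117,"jaw":-1},
    {"delta_pos":[0,0,0],"turn":-0.117,"jaw":-1},
    {"delta_pos":[0,0,0],"turn":-0.117,"jaw":-1},
  ],
)

```text
time: 20.37
tool_pos: [0.5158, -0.0843, 0.2907]
tcp_rot: [-1.219, -2.892, 0.001]
wrist_force: [-0.7, -0.4, -2.6]
width: 0.739
grip_force: 45.2
```

Request:
drive_tool(
  increments=[
    {"delta_pos":[0,0,0],"turn":-0.117,"jaw":-1},
    {"delta_pos":[0,0,0],"turn":-0.117,"jaw":-1},
    {"delta_pos":[0,0,0],"turn":-0.117,"jaw":-1},
    {"delta_pos":[0,0,0],"turn":-0.117,"jaw":-1},
    {"delta_pos":[0,0,0],"turn":-0.117,"jaw":-1},
    {"delta_pos":[0,0,0],"turn":-0.117,"jaw":-1},
    {"delta_pos":[0,0,0],"turn":-0.117,"jaw":-1},
    {"delta_pos":[0,0,0],"turn":-0.117,"jaw":-1},
  ],
)

```text
time: 21.03
tool_pos: [0.5158, -0.0843, 0.2906]
tcp_rot: [0.217, -3.131, -0.001]
wrist_force: [-0.4, 0.1, -2.8]
width: 0.742
grip_force: 45.2
```

```bash
python3 - <<'E'
from h import *
plan(.6506,-.1205,.202,.1316+np.pi)
E
```

```text
t 21.03 pos [ 0.5158 -0.0843  0.2906] yaw -3.003 q6 -1.92 F [-0.4  0.1 -2.8] w 0.74 delta(mm, current tool axes) [-128.8  -54.5   88.2] turn 0.007
```

Request:
drive_tool(
  increments=[
    {"delta_pos":[-25.8,-10.9,0],"turn":0,"jaw":-1},
    {"delta_pos":[-25.8,-10.9,0],"turn":0,"jaw":-1},
    {"delta_pos":[-25.8,-10.9,0],"turn":0,"jaw":-1},
    {"delta_pos":[-25.8,-10.9,0],"turn":0,"jaw":-1},
    {"delta_pos":[-25.8,-10.9,0],"turn":0,"jaw":-1},
    {"delta_pos":[0,0,0],"turn":0,"jaw":-1},
    {"delta_pos":[0,0,0],"turn":0,"jaw":-1},
  ],
)

```text
time: 21.62
tool_pos: [0.6521, -0.1218, 0.2902]
tcp_rot: [0.207, -3.132, -0.001]
wrist_force: [-0.6, 0.9, -3.0]
width: 0.739
grip_force: 45.3
```

Request:
drive_tool(
  increments=[
    {"delta_pos":[0,0,25],"turn":0,"jaw":-1},
    {"delta_pos":[0,0,30],"turn":0,"jaw":-1},
    {"delta_pos":[0,0,22],"turn":0,"jaw":-1},
    {"delta_pos":[0,0,10],"turn":0,"jaw":-1},
    {"delta_pos":[0,0,3],"turn":0,"jaw":-1},
    {"delta_pos":[0,0,1],"turn":0,"jaw":-1},
    {"delta_pos":[0,0,0],"turn":0,"jaw":-1},
    {"delta_pos":[0,0,0],"turn":0,"jaw":-1},
  ],
)

```text
time: 22.28
tool_pos: [0.6523, -0.1217, 0.2031]
tcp_rot: [-0.207, 3.132, -0.001]
wrist_force: [-0.2, -1.0, -2.4]
width: 0.731
grip_force: 45.4
```

Request:
drive_tool(
  increments=[
    {"delta_pos":[0,0,1],"turn":0,"jaw":-1},
    {"delta_pos":[0,0,0],"turn":0,"jaw":-1},
    {"delta_pos":[0,0,0.5],"turn":0,"jaw":-1},
    {"delta_pos":[0,0,0.5],"turn":0,"jaw":-1},
    {"delta_pos":[0,0,0],"turn":0,"jaw":-1},
    {"delta_pos":[0,0,0],"turn":0,"jaw":-1},
  ],
)

```text
time: 22.78
tool_pos: [0.6517, -0.1216, 0.1996]
tcp_rot: [0.207, -3.135, -0.0]
wrist_force: [1.0, -0.2, -2.6]
width: 0.737
grip_force: 45.4
```

Request:
drive_tool(
  increments=[
    {"delta_pos":[0,0,1],"turn":0,"jaw":-1},
    {"delta_pos":[0,0,0.5],"turn":0,"jaw":-1},
    {"delta_pos":[0,0,0],"turn":0,"jaw":-1},
    {"delta_pos":[0,0,0],"turn":0,"jaw":-1},
  ],
)

```text
time: 23.12
tool_pos: [0.6519, -0.1217, 0.1991]
tcp_rot: [-0.207, 3.134, -0.0]
wrist_force: [-2.7, 0.0, 5.4]
width: 0.739
grip_force: 46.0
```

Request:
drive_tool(
  increments=[
    {"delta_pos":[0,0,0],"turn":0,"jaw":1},
    {"delta_pos":[0,0,0],"turn":0,"jaw":1},
    {"delta_pos":[0,0,0],"turn":0,"jaw":1},
    {"delta_pos":[0,0,0],"turn":0,"jaw":1},
    {"delta_pos":[0,0,-15],"turn":0,"jaw":1},
    {"delta_pos":[0,0,-30],"turn":0,"jaw":1},
    {"delta_pos":[0,0,-30],"turn":0,"jaw":1},
    {"delta_pos":[0,0,-20],"turn":0,"jaw":1},
  ],
)

```text
time: 23.78
tool_pos: [0.6526, -0.1218, 0.2972]
tcp_rot: [-0.207, 3.131, -0.002]
wrist_force: [1.0, 0.3, 0.7]
width: 0.997
grip_force: 0.0
```

Request:
drive_tool(
  increments=[
    {"delta_pos":[35,0,0],"turn":0,"jaw":1},
    {"delta_pos":[35,0,0],"turn":0,"jaw":1},
    {"delta_pos":[0,0,0],"turn":0,"jaw":1},
    {"delta_pos":[0,0,0],"turn":0,"jaw":1},
  ],
)

```text
time: 24.12
tool_pos: [0.5804, -0.1309, 0.2936]
tcp_rot: [0.206, -3.134, -0.0]
wrist_force: [1.1, -0.2, -0.2]
width: 0.999
grip_force: 0.0
```

```bash
cat >> h.py <<'E'
MC=np.array([.6372,-.0112]); TH=.1316
XA=np.array([np.cos(TH),np.sin(TH)]); YA=np.array([-XA[1],XA[0]])
def rd(r): d=np.array(r[:2])-MC; print('  reader x',round(d@XA-.0735,4),'y',round(d@YA,4),'dhead',round(r[2]-TH,3))
def topcrop(c,n):
    im=c['px'][130:320,220:470][:,:,::-1]; cv2.imwrite(n,cv2.resize(im,(800,608),interpolation=cv2.INTER_CUBIC)[:600])
E
python3 - <<'E'
from h import *
c=cam('top'); topcrop(c,'pics/t3.png')
for p in((.621,.098),(.637,-.011),(.652,-.122)):
    r=jar(c,p); r and rd(r)
plan(.4294,-.3005,.26,None)
E
```

```text
jar 0.6198 0.098 r 32.0 head 0.201 flap area mm2 348
  reader x -0.0764 y 0.1105 dhead 0.069
jar 0.637 -0.0092 r 32.4 head 0.074 flap area mm2 369
  reader x -0.0734 y 0.002 dhead -0.057
no circle
t 24.17 pos [ 0.582  -0.131   0.2942] yaw -3.01 q6 -1.97 F [-0.1 -0.5  0.3] w 1.0 delta(mm, current tool axes) [ 173.6 -148.    34. ] turn None
```

View pics/t3.png

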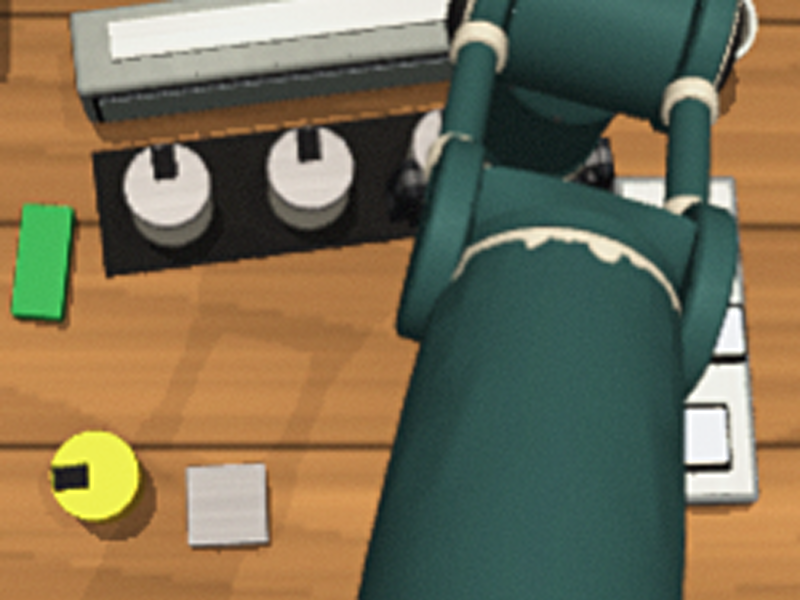

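Jars A at crop (168,187) and B at (310,165) stand on the black mat with their flaps toward the window. The arm hides C. I'll go to the square key and check C from there.

Request:
drive_tool(
  increments=[
    {"delta_pos":[0,0,0],"turn":0.066,"jaw":-1},
    {"delta_pos":[0,0,0],"turn":0.066,"jaw":-1},
    {"delta_pos":[25.4,-28.3,0],"turn":0,"jaw":-1},
    {"delta_pos":[25.4,-28.3,0],"turn":0,"jaw":-1},
    {"delta_pos":[25.4,-28.3,0],"turn":0,"jaw":-1},
    {"delta_pos":[25.4,-28.3,0],"turn":0,"jaw":-1},
    {"delta_pos":[25.4,-28.3,0],"turn":0,"jaw":-1},
    {"delta_pos":[25.4,-28.3,0],"turn":0,"jaw":-1},
  ],
)

```text
time: 24.83
tool_pos: [0.4302, -0.3024, 0.2944]
tcp_rot: [-0.002, 3.139, -0.003]
wrist_force: [0.9, 0.3, 0.3]
width: -0.0
grip_force: 0.0
```

Request:
drive_tool(
  increments=[
    {"delta_pos":[0,0,15],"turn":0,"jaw":-1},
    {"delta_pos":[0,0,15],"turn":0,"jaw":-1},
    {"delta_pos":[0,0,0],"turn":0,"jaw":-1},
    {"delta_pos":[0,0,0],"turn":0,"jaw":-1},
  ],
)

```text
time: 25.17
tool_pos: [0.4306, -0.3011, 0.2631]
tcp_rot: [-0.0, -3.141, -0.001]
wrist_force: [0.2, -0.3, 0.3]
width: 0.001
grip_force: 0.0
```

```bash
python3 - <<'E'
from h import *
c=cam('top'); topcrop(c,'pics/t4.png')
for p in((.621,.098),(.637,-.011),(.652,-.122),(.645,-.115)):
    r=jar(c,p); r and rd(r)
plan(.4294,-.3005,.213,np.pi)
E
```

```text
jar 0.6204 0.0992 r 32.1 head 0.139 flap area mm2 365
jar 0.6036 0.0944 r 30.2 head 0.216 flap area mm2 96
  reader x -0.0757 y 0.1116 dhead 0.007
jar 0.6346 -0.0086 r 32.1 head 0.031 flap area mm2 346
  reader x -0.0757 y 0.0029 dhead -0.101
jar 0.6514 -0.1196 r 32.1 head 0.037 flap area mm2 354
  reader x -0.0736 y -0.1093 dhead -0.095
jar 0.6516 -0.1204 r 32.2 head 0.08 flap area mm2 351
  reader x -0.0736 y -0.1101 dhead -0.052
t 25.22 pos [ 0.431  -0.301   0.2638] yaw -3.141 q6 -2.23 F [-0.3 -0.6  0.4] w 0.0 delta(mm, current tool axes) [ 1.6  0.6 50.8] turn 0.001
```

View pics/t4.png

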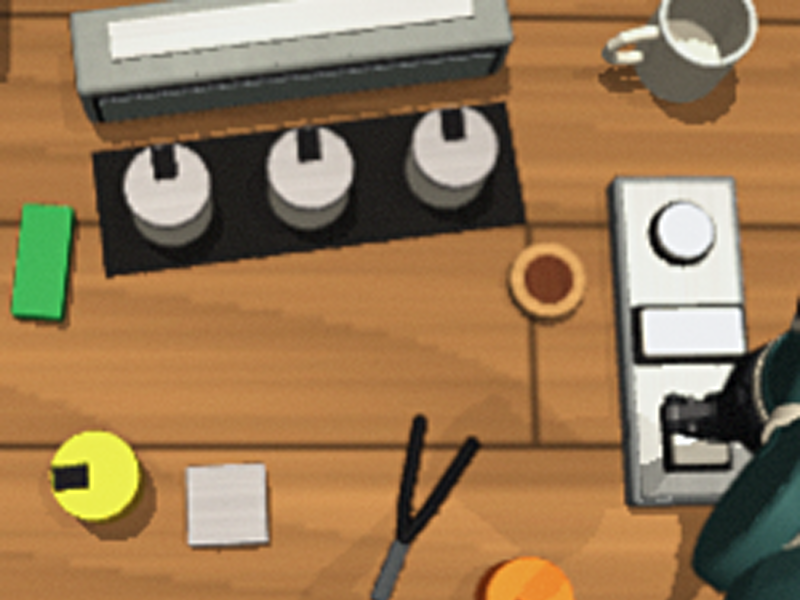

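All three jars face the window within 0.1 rad and are centred on the mat. I'll press the square key.

Request:
drive_tool(
  increments=[
    {"delta_pos":[1.5,0,20],"turn":0,"jaw":-1},
    {"delta_pos":[0,0,15],"turn":0,"jaw":-1},
    {"delta_pos":[0,0,10],"turn":0,"jaw":-1},
    {"delta_pos":[0,0,5],"turn":0,"jaw":-1},
    {"delta_pos":[0,0,1.5],"turn":0,"jaw":-1},
    {"delta_pos":[0,0,0],"turn":0,"jaw":-1},
    {"delta_pos":[0,0,0],"turn":0,"jaw":-1},
  ],
)

```text
time: 25.8
tool_pos: [0.4297, -0.3007, 0.2152]
tcp_rot: [-0.002, 3.141, -0.0]
wrist_force: [-5.6, 5.0, 19.9]
width: -0.002
grip_force: 9.5
```

Request:
drive_tool(
  increments=[
    {"delta_pos":[0,0,-15],"turn":0,"jaw":-1},
    {"delta_pos":[0,0,-35],"turn":0,"jaw":-1},
    {"delta_pos":[-40,0,0],"turn":0,"jaw":-1},
    {"delta_pos":[-40,0,0],"turn":0,"jaw":-1},
    {"delta_pos":[0,0,0],"turn":0,"jaw":-1},
    {"delta_pos":[0,0,0],"turn":0,"jaw":-1},
    {"delta_pos":[0,0,0],"turn":0,"jaw":-1},
  ],
)

```text
time: 26.38
tool_pos: [0.5088, -0.3003, 0.2617]
tcp_rot: [0.002, -3.141, -0.0]
wrist_force: [0.1, 0.0, -0.0]
width: -0.0
grip_force: 0.0
```

```bash
python3 - <<'E'
from h import *
plan(.5095,-.3005,.2135,np.pi)
E
```

```text
t 26.38 pos [ 0.5088 -0.3003  0.2617] yaw -3.14 q6 -2.15 F [ 0.1  0.  -0. ] w -0.0 delta(mm, current tool axes) [-0.8 -0.3 48.2] turn 0.002
```

Request:
drive_tool(
  increments=[
    {"delta_pos":[0,0,20],"turn":0,"jaw":-1},
    {"delta_pos":[0,0,15],"turn":0,"jaw":-1},
    {"delta_pos":[0,0,8],"turn":0,"jaw":-1},
    {"delta_pos":[0,0,5],"turn":0,"jaw":-1},
    {"delta_pos":[0,0,1.5],"turn":0,"jaw":-1},
    {"delta_pos":[0,0,0],"turn":0,"jaw":-1},
    {"delta_pos":[0,0,0],"turn":0,"jaw":-1},
  ],
)

```text
time: 26.97
tool_pos: [0.5072, -0.3003, 0.2152]
tcp_rot: [-0.0, -3.138, -0.003]
wrist_force: [-10.5, 6.0, 21.0]
width: 0.002
grip_force: 10.6
```

Request:
drive_tool(
  increments=[
    {"delta_pos":[0,0,-15],"turn":0,"jaw":-1},
    {"delta_pos":[0,0,-35],"turn":0,"jaw":-1},
    {"delta_pos":[-40,0,0],"turn":0,"jaw":-1},
    {"delta_pos":[-40,0,0],"turn":0,"jaw":-1},
    {"delta_pos":[0,0,0],"turn":0,"jaw":-1},
    {"delta_pos":[0,0,0],"turn":0,"jaw":-1},
    {"delta_pos":[0,0,0],"turn":0,"jaw":-1},
  ],
)

```text
time: 27.55
tool_pos: [0.5877, -0.3004, 0.2615]
tcp_rot: [0.001, -3.139, -0.001]
wrist_force: [-0.2, 0.5, -0.4]
width: 0.0
grip_force: 0.0
```

```bash
python3 - <<'E'
from h import *
plan(.5885,-.3,.2135,np.pi)
c=cam('top')
for p in((.621,.098),(.637,-.011),(.645,-.115)):
    r=jar(c,p); r and rd(r)
E
```

```text
t 27.55 pos [ 0.5877 -0.3004  0.2615] yaw -3.141 q6 -2.08 F [-0.2  0.5 -0.4] w 0.0 delta(mm, current tool axes) [-0.9  0.4 48. ] turn 0.001
jar 0.6204 0.0992 r 32.2 head 0.141 flap area mm2 358
  reader x -0.0757 y 0.1116 dhead 0.009
jar 0.6346 -0.011 r 32.1 head 0.165 flap area mm2 336
  reader x -0.0761 y 0.0005 dhead 0.033
jar 0.6528 -0.1222 r 32.0 head 0.19 flap area mm2 350
  reader x -0.0726 y -0.1121 dhead 0.058
```

Request:
drive_tool(
  increments=[
    {"delta_pos":[0,0,20],"turn":0,"jaw":-1},
    {"delta_pos":[0,0,15],"turn":0,"jaw":-1},
    {"delta_pos":[0,0,8],"turn":0,"jaw":-1},
    {"delta_pos":[0,0,5],"turn":0,"jaw":-1},
    {"delta_pos":[0,0,1.5],"turn":0,"jaw":-1},
    {"delta_pos":[0,0,0],"turn":0,"jaw":-1},
    {"delta_pos":[0,0,0],"turn":0,"jaw":-1},
  ],
)

```text
time: 28.18
tool_pos: [0.5867, -0.3005, 0.2153]
tcp_rot: [-0.0, -3.137, -0.003]
wrist_force: [-10.2, 4.1, 15.6]
width: -0.0
grip_force: 8.1
```

Request:
drive_tool(
  increments=[
    {"delta_pos":[0,0,-15],"turn":0,"jaw":-1},
    {"delta_pos":[0,0,-35],"turn":0,"jaw":-1},
    {"delta_pos":[0,0,-34],"turn":0,"jaw":-1},
    {"delta_pos":[-12,35.7,0],"turn":0,"jaw":1},
    {"delta_pos":[-13,35.7,0],"turn":0,"jaw":1},
    {"delta_pos":[-13,35.7,0],"turn":0,"jaw":1},
    {"delta_pos":[-13,35.7,0],"turn":0,"jaw":1},
    {"delta_pos":[-13,35.7,0],"turn":0,"jaw":1},
  ],
)

```text
time: 28.85
tool_pos: [0.6523, -0.121, 0.2976]
tcp_rot: [0.001, 3.141, -0.0]
wrist_force: [0.9, 0.0, -0.2]
width: 0.707
grip_force: 0.0
```

Request:
drive_tool(
  increments=[
    {"delta_pos":[0,0,0],"turn":-0.065,"jaw":1},
    {"delta_pos":[0,0,0],"turn":-0.065,"jaw":1},
    {"delta_pos":[0,0,0],"turn":0,"jaw":1},
    {"delta_pos":[0,0,0],"turn":0,"jaw":1},
  ],
)

```text
time: 29.18
tool_pos: [0.6521, -0.1221, 0.2971]
tcp_rot: [-0.202, 3.135, -0.0]
wrist_force: [1.0, 0.0, -1.2]
width: 1.0
grip_force: 0.0
```

```bash
python3 - <<'E'
from h import *
c=cam('wrist'); r=jar(c,(.652,-.121)); jar(c,(.656,-.118))
plan(.652,-.121,.198,np.pi+.1316)
E
```

```text
jar 0.6526 -0.1204 r 32.4 head 0.011 flap area mm2 428
jar 0.653 -0.1216 r 32.4 head 0.079 flap area mm2 435
t 29.23 pos [ 0.6521 -0.1225  0.297 ] yaw -3.014 q6 -1.92 F [-0.4 -0.5  0.2] w 1.0 delta(mm, current tool axes) [-0.1  1.5 99. ] turn -0.004
```

Request:
drive_tool(
  increments=[
    {"delta_pos":[0,1,25],"turn":0,"jaw":1},
    {"delta_pos":[0,0,30],"turn":0,"jaw":1},
    {"delta_pos":[0,0,27],"turn":0,"jaw":1},
    {"delta_pos":[0,0,17],"turn":0,"jaw":1},
    {"delta_pos":[0,0,0],"turn":0,"jaw":1},
  ],
)

```text
time: 29.65
tool_pos: [0.6493, -0.1215, 0.1926]
tcp_rot: [0.2, -3.126, -0.004]
wrist_force: [-0.6, -0.3, -0.8]
width: 0.994
grip_force: 0.0
```

Request:
drive_tool(
  increments=[
    {"delta_pos":[0,0,0],"turn":0,"jaw":-1},
    {"delta_pos":[0,0,0],"turn":0,"jaw":-1},
    {"delta_pos":[0,0,0],"turn":0,"jaw":-1},
    {"delta_pos":[0,0,0],"turn":0,"jaw":-1},
    {"delta_pos":[0,0,0],"turn":0,"jaw":-1},
    {"delta_pos":[0,0,0],"turn":0,"jaw":-1},
  ],
)

```text
time: 30.15
tool_pos: [0.6531, -0.1214, 0.1994]
tcp_rot: [-0.204, 3.132, -0.002]
wrist_force: [-0.7, -2.1, 4.1]
width: 0.736
grip_force: 45.1
```

Request:
drive_tool(
  increments=[
    {"delta_pos":[0,0,-15],"turn":0,"jaw":-1},
    {"delta_pos":[0,0,-30],"turn":0,"jaw":-1},
    {"delta_pos":[0,0,-30],"turn":0,"jaw":-1},
    {"delta_pos":[0,0,-25],"turn":0,"jaw":-1},
    {"delta_pos":[1,10,0],"turn":0,"jaw":-1},
    {"delta_pos":[1,20,0],"turn":0,"jaw":-1},
    {"delta_pos":[1,34,0],"turn":0,"jaw":-1},
    {"delta_pos":[1,34,0],"turn":0,"jaw":-1},
  ],
)

```text
time: 30.82
tool_pos: [0.6346, -0.0239, 0.2972]
tcp_rot: [0.201, -3.134, -0.001]
wrist_force: [1.0, 0.4, -3.6]
width: 0.736
grip_force: 45.1
```

Request:
drive_tool(
  increments=[
    {"delta_pos":[1,36,0],"turn":0,"jaw":-1},
    {"delta_pos":[1,36,0],"turn":0,"jaw":-1},
    {"delta_pos":[1,36,0],"turn":0,"jaw":-1},
    {"delta_pos":[1,36,0],"turn":0,"jaw":-1},
    {"delta_pos":[1,36,0],"turn":0,"jaw":-1},
    {"delta_pos":[1,36,0],"turn":0,"jaw":-1},
    {"delta_pos":[1,36,0],"turn":0,"jaw":-1},
    {"delta_pos":[1,36,0],"turn":0,"jaw":-1},
  ],
)

```text
time: 31.48
tool_pos: [0.5886, 0.2619, 0.2967]
tcp_rot: [0.205, -3.133, 0.001]
wrist_force: [0.9, 0.1, -3.1]
width: 0.739
grip_force: 45.1
```

Request:
drive_tool(
  increments=[
    {"delta_pos":[0,25,0],"turn":0,"jaw":-1},
    {"delta_pos":[0,15,0],"turn":0,"jaw":-1},
    {"delta_pos":[0,7,0],"turn":0,"jaw":-1},
    {"delta_pos":[0,0,0],"turn":0,"jaw":-1},
    {"delta_pos":[0,0,0],"turn":0,"jaw":-1},
  ],
)

```text
time: 31.9
tool_pos: [0.5841, 0.3059, 0.2971]
tcp_rot: [0.205, -3.134, 0.002]
wrist_force: [-0.3, 0.2, -3.3]
width: 0.737
grip_force: 45.2
```

```bash
python3 - <<'E'
from h import *
plan(.583,.3078,.2,np.pi+.1316)
E
```

```text
t 31.9 pos [0.5841 0.3059 0.2971] yaw -3.011 q6 -1.26 F [-0.3  0.2 -3.3] w 0.74 delta(mm, current tool axes) [ 0.7  2.2 97.1] turn -0.001
```

Request:
drive_tool(
  increments=[
    {"delta_pos":[0,2,25],"turn":0,"jaw":-1},
    {"delta_pos":[0,0,30],"turn":0,"jaw":-1},
    {"delta_pos":[0,0,25],"turn":0,"jaw":-1},
    {"delta_pos":[0,0,10],"turn":0,"jaw":-1},
    {"delta_pos":[0,0,4],"turn":0,"jaw":-1},
    {"delta_pos":[0,0,2],"turn":0,"jaw":-1},
    {"delta_pos":[0,0,0],"turn":0,"jaw":-1},
    {"delta_pos":[0,0,0],"turn":0,"jaw":-1},
  ],
)

```text
time: 32.57
tool_pos: [0.5851, 0.3087, 0.2037]
tcp_rot: [-0.203, 3.132, 0.002]
wrist_force: [-0.3, 1.0, -2.7]
width: 0.736
grip_force: 45.1
```

Request:
drive_tool(
  increments=[
    {"delta_pos":[0,0,1],"turn":0,"jaw":-1},
    {"delta_pos":[0,0,1],"turn":0,"jaw":-1},
    {"delta_pos":[0,0,0],"turn":0,"jaw":-1},
    {"delta_pos":[0,0,0],"turn":0,"jaw":-1},
  ],
)

```text
time: 32.9
tool_pos: [0.584, 0.3088, 0.2002]
tcp_rot: [-0.205, 3.134, 0.0]
wrist_force: [0.3, -0.4, -4.2]
width: 0.736
grip_force: 45.1
```

Request:
drive_tool(
  increments=[
    {"delta_pos":[0,0,1],"turn":0,"jaw":-1},
    {"delta_pos":[0,0,0.5],"turn":0,"jaw":-1},
    {"delta_pos":[0,0,0],"turn":0,"jaw":-1},
    {"delta_pos":[0,0,0],"turn":0,"jaw":-1},
  ],
)

```text
time: 33.23
tool_pos: [0.5841, 0.3088, 0.1994]
tcp_rot: [-0.204, 3.134, 0.0]
wrist_force: [-2.8, -0.6, 5.9]
width: 0.738
grip_force: 46.0
```

Request:
drive_tool(
  increments=[
    {"delta_pos":[0,0,0],"turn":0,"jaw":1},
    {"delta_pos":[0,0,0],"turn":0,"jaw":1},
    {"delta_pos":[0,0,0],"turn":0,"jaw":1},
    {"delta_pos":[0,0,0],"turn":0,"jaw":1},
    {"delta_pos":[0,0,-15],"turn":0,"jaw":1},
    {"delta_pos":[0,0,-30],"turn":0,"jaw":1},
    {"delta_pos":[0,0,-30],"turn":0,"jaw":1},
    {"delta_pos":[0,0,-22],"turn":0,"jaw":1},
  ],
)

```text
time: 33.9
tool_pos: [0.5845, 0.3089, 0.2987]
tcp_rot: [-0.204, 3.132, 0.002]
wrist_force: [0.2, 0.2, 0.5]
width: 0.999
grip_force: 0.0
```

Request:
drive_tool(
  increments=[
    {"delta_pos":[-1.4,-35.5,0],"turn":0,"jaw":1},
    {"delta_pos":[-1.4,-35.5,0],"turn":0,"jaw":1},
    {"delta_pos":[-1.4,-35.5,0],"turn":0,"jaw":1},
    {"delta_pos":[-1.4,-35.5,0],"turn":0,"jaw":1},
    {"delta_pos":[-1.4,-35.5,0],"turn":0,"jaw":1},
    {"delta_pos":[-1.4,-35.5,0],"turn":0,"jaw":1},
    {"delta_pos":[0,0,0],"turn":0,"jaw":1},
    {"delta_pos":[0,0,0],"turn":0,"jaw":1},
  ],
)

```text
time: 34.57
tool_pos: [0.6204, 0.0965, 0.2964]
tcp_rot: [-0.198, 3.134, 0.0]
wrist_force: [-0.3, 0.6, 0.3]
width: 1.002
grip_force: 0.0
```

```bash
python3 - <<'E'
from h import *
c=cam('wrist'); r=jar(c,(.6204,.0985)); jar(c,(.624,.096))
plan(.6204,.0985,.198,np.pi+.1316)
E
```

```text
jar 0.6198 0.0991 r 32.4 head 0.048 flap area mm2 400
jar 0.6192 0.0984 r 32.2 head 0.083 flap area mm2 388
t 34.62 pos [0.6201 0.0978 0.2962] yaw -3.013 q6 -1.58 F [0.8 0.5 0.5] w 1.0 delta(mm, current tool axes) [-0.2  0.6 98.2] turn -0.003
```

Request:
drive_tool(
  increments=[
    {"delta_pos":[0,0.5,25],"turn":0,"jaw":1},
    {"delta_pos":[0,0,30],"turn":0,"jaw":1},
    {"delta_pos":[0,0,27],"turn":0,"jaw":1},
    {"delta_pos":[0,0,16],"turn":0,"jaw":1},
    {"delta_pos":[0,0,0],"turn":0,"jaw":1},
  ],
)

```text
time: 35.03
tool_pos: [0.6171, 0.1004, 0.1928]
tcp_rot: [0.207, -3.126, 0.0]
wrist_force: [0.0, 0.2, -0.5]
width: 1.0
grip_force: 0.0
```

Request:
drive_tool(
  increments=[
    {"delta_pos":[0,0,0],"turn":0,"jaw":-1},
    {"delta_pos":[0,0,0],"turn":0,"jaw":-1},
    {"delta_pos":[0,0,0],"turn":0,"jaw":-1},
    {"delta_pos":[0,0,0],"turn":0,"jaw":-1},
    {"delta_pos":[0,0,0],"turn":0,"jaw":-1},
    {"delta_pos":[0,0,0],"turn":0,"jaw":-1},
  ],
)

```text
time: 35.53
tool_pos: [0.6208, 0.0994, 0.199]
tcp_rot: [-0.204, 3.132, 0.001]
wrist_force: [-0.1, 2.1, 5.2]
width: 0.738
grip_force: 44.9
```

Request:
drive_tool(
  increments=[
    {"delta_pos":[0,0,-15],"turn":0,"jaw":-1},
    {"delta_pos":[0,0,-30],"turn":0,"jaw":-1},
    {"delta_pos":[0,0,-30],"turn":0,"jaw":-1},
    {"delta_pos":[0,0,-25],"turn":0,"jaw":-1},
    {"delta_pos":[8,16,0],"turn":0,"jaw":-1},
    {"delta_pos":[13,26,0],"turn":0,"jaw":-1},
    {"delta_pos":[15,30,0],"turn":0,"jaw":-1},
    {"delta_pos":[15,30,0],"turn":0,"jaw":-1},
  ],
)

```text
time: 36.2
tool_pos: [0.5552, 0.1936, 0.2971]
tcp_rot: [0.201, -3.135, 0.0]
wrist_force: [0.7, 0.4, -2.0]
width: 0.741
grip_force: 44.8
```

Request:
drive_tool(
  increments=[
    {"delta_pos":[15,30,0],"turn":0,"jaw":-1},
    {"delta_pos":[15,30,0],"turn":0,"jaw":-1},
    {"delta_pos":[14,29,0],"turn":0,"jaw":-1},
    {"delta_pos":[9,18,0],"turn":0,"jaw":-1},
    {"delta_pos":[5,9,0],"turn":0,"jaw":-1},
    {"delta_pos":[0,0,0],"turn":0,"jaw":-1},
    {"delta_pos":[0,0,0],"turn":0,"jaw":-1},
    {"delta_pos":[0,0,0],"turn":0,"jaw":-1},
  ],
)

```text
time: 36.87
tool_pos: [0.4841, 0.3001, 0.2971]
tcp_rot: [-0.203, 3.135, -0.001]
wrist_force: [0.3, 0.1, -3.6]
width: 0.74
grip_force: 44.8
```

```bash
python3 - <<'E'
from h import *
plan(.4832,.3008,.2,np.pi+.1316)
E
```

```text
t 36.87 pos [0.4841 0.3001 0.2971] yaw -3.012 q6 -1.19 F [ 0.3  0.1 -3.6] w 0.74 delta(mm, current tool axes) [ 0.8  0.9 97.1] turn -0.002
```

Request:
drive_tool(
  increments=[
    {"delta_pos":[0.5,0.5,25],"turn":0,"jaw":-1},
    {"delta_pos":[0,0,30],"turn":0,"jaw":-1},
    {"delta_pos":[0,0,25],"turn":0,"jaw":-1},
    {"delta_pos":[0,0,10],"turn":0,"jaw":-1},
    {"delta_pos":[0,0,4],"turn":0,"jaw":-1},
    {"delta_pos":[0,0,2],"turn":0,"jaw":-1},
    {"delta_pos":[0,0,0],"turn":0,"jaw":-1},
    {"delta_pos":[0,0,0],"turn":0,"jaw":-1},
  ],
)

```text
time: 37.53
tool_pos: [0.4841, 0.3017, 0.2028]
tcp_rot: [-0.203, 3.132, 0.002]
wrist_force: [-0.4, 0.7, -1.3]
width: 0.739
grip_force: 44.8
```

Request:
drive_tool(
  increments=[
    {"delta_pos":[0,0,1],"turn":0,"jaw":-1},
    {"delta_pos":[0,0,1],"turn":0,"jaw":-1},
    {"delta_pos":[0,0,0],"turn":0,"jaw":-1},
    {"delta_pos":[0,0,1],"turn":0,"jaw":-1},
    {"delta_pos":[0,0,0],"turn":0,"jaw":-1},
    {"delta_pos":[0,0,0],"turn":0,"jaw":-1},
  ],
)

```text
time: 38.03
tool_pos: [0.4831, 0.3017, 0.199]
tcp_rot: [-0.205, 3.134, 0.001]
wrist_force: [-2.0, -1.2, 3.8]
width: 0.741
grip_force: 45.1
```

Request:
drive_tool(
  increments=[
    {"delta_pos":[0,0,0],"turn":0,"jaw":1},
    {"delta_pos":[0,0,0],"turn":0,"jaw":1},
    {"delta_pos":[0,0,0],"turn":0,"jaw":1},
    {"delta_pos":[0,0,0],"turn":0,"jaw":1},
    {"delta_pos":[0,0,-15],"turn":0,"jaw":1},
    {"delta_pos":[0,0,-30],"turn":0,"jaw":1},
    {"delta_pos":[0,0,-30],"turn":0,"jaw":1},
    {"delta_pos":[0,0,-22],"turn":0,"jaw":1},
  ],
)

```text
time: 38.7
tool_pos: [0.4833, 0.3016, 0.2972]
tcp_rot: [-0.204, 3.134, 0.001]
wrist_force: [0.4, 0.2, 0.9]
width: 1.001
grip_force: 0.0
```

Request:
drive_tool(
  increments=[
    {"delta_pos":[-11,-33,0],"turn":0,"jaw":1},
    {"delta_pos":[-11,-33,0],"turn":0,"jaw":1},
    {"delta_pos":[-11,-33,0],"turn":0,"jaw":1},
    {"delta_pos":[-11,-33,0],"turn":0,"jaw":1},
    {"delta_pos":[-11,-33,0],"turn":0,"jaw":1},
    {"delta_pos":[-11,-33,0],"turn":0,"jaw":1},
    {"delta_pos":[-11,-33,0],"turn":0,"jaw":1},
    {"delta_pos":[-11,-33,0],"turn":0,"jaw":1},
  ],
)

```text
time: 39.37
tool_pos: [0.6049, 0.0494, 0.2951]
tcp_rot: [-0.204, 3.135, 0.0]
wrist_force: [0.3, 0.1, 1.2]
width: 1.002
grip_force: 0.0
```

Request:
drive_tool(
  increments=[
    {"delta_pos":[-11,-32,0],"turn":0,"jaw":1},
    {"delta_pos":[-11,-32,0],"turn":0,"jaw":1},
    {"delta_pos":[0,0,0],"turn":0,"jaw":1},
    {"delta_pos":[0,0,0],"turn":0,"jaw":1},
    {"delta_pos":[0,0,0],"turn":0,"jaw":1},
  ],
)

```text
time: 39.78
tool_pos: [0.6343, -0.0096, 0.2946]
tcp_rot: [0.203, -3.134, -0.001]
wrist_force: [-0.5, -0.2, 0.2]
width: 0.998
grip_force: 0.0
```

```bash
python3 - <<'E'
from h import *
c=cam('wrist'); r=jar(c,(.636,-.010)); jar(c,(.64,-.012))
plan(.636,-.010,.198,np.pi+.1316)
E
```

```text
jar 0.6354 -0.0136 r 32.1 head 0.217 flap area mm2 407
jar 0.6346 -0.0126 r 32.4 head 0.156 flap area mm2 397
t 39.83 pos [ 0.6341 -0.0089  0.2947] yaw -3.011 q6 -1.75 F [-0.7  0.9 -0.5] w 1.0 delta(mm, current tool axes) [-1.9 -1.4 96.7] turn -0.001
```

Request:
drive_tool(
  increments=[
    {"delta_pos":[-1,-3.5,25],"turn":0,"jaw":1},
    {"delta_pos":[0,0,30],"turn":0,"jaw":1},
    {"delta_pos":[0,0,25],"turn":0,"jaw":1},
    {"delta_pos":[0,0,17],"turn":0,"jaw":1},
    {"delta_pos":[0,0,0],"turn":0,"jaw":1},
  ],
)

```text
time: 40.25
tool_pos: [0.6328, -0.0111, 0.1933]
tcp_rot: [0.207, -3.126, -0.002]
wrist_force: [-0.5, -0.5, -1.1]
width: 1.001
grip_force: 0.0
```

Request:
drive_tool(
  increments=[
    {"delta_pos":[0,0,0],"turn":0,"jaw":-1},
    {"delta_pos":[0,0,0],"turn":0,"jaw":-1},
    {"delta_pos":[0,0,0],"turn":0,"jaw":-1},
    {"delta_pos":[0,0,0],"turn":0,"jaw":-1},
    {"delta_pos":[0,0,0],"turn":0,"jaw":-1},
    {"delta_pos":[0,0,0],"turn":0,"jaw":-1},
  ],
)

```text
time: 40.75
tool_pos: [0.6367, -0.0127, 0.1998]
tcp_rot: [-0.204, 3.132, 0.0]
wrist_force: [-0.6, 2.1, 4.4]
width: 0.733
grip_force: 44.7
```

Request:
drive_tool(
  increments=[
    {"delta_pos":[0,0,-15],"turn":0,"jaw":-1},
    {"delta_pos":[0,0,-30],"turn":0,"jaw":-1},
    {"delta_pos":[0,0,-30],"turn":0,"jaw":-1},
    {"delta_pos":[0,0,-23],"turn":0,"jaw":-1},
    {"delta_pos":[8,13,0],"turn":0,"jaw":-1},
    {"delta_pos":[14,22,0],"turn":0,"jaw":-1},
    {"delta_pos":[18,29,0],"turn":0,"jaw":-1},
    {"delta_pos":[18,29,0],"turn":0,"jaw":-1},
  ],
)

```text
time: 41.42
tool_pos: [0.5648, 0.0724, 0.295]
tcp_rot: [0.201, -3.134, -0.0]
wrist_force: [0.0, 0.5, -0.8]
width: 0.74
grip_force: 44.6
```

Request:
drive_tool(
  increments=[
    {"delta_pos":[18,29,0],"turn":0,"jaw":-1},
    {"delta_pos":[18,29,0],"turn":0,"jaw":-1},
    {"delta_pos":[18,29,0],"turn":0,"jaw":-1},
    {"delta_pos":[18,29,0],"turn":0,"jaw":-1},
    {"delta_pos":[18,29,0],"turn":0,"jaw":-1},
    {"delta_pos":[18,29,0],"turn":0,"jaw":-1},
    {"delta_pos":[18,29,0],"turn":0,"jaw":-1},
    {"delta_pos":[14,22,0],"turn":0,"jaw":-1},
  ],
)

```text
time: 42.08
tool_pos: [0.3955, 0.2778, 0.2949]
tcp_rot: [0.205, -3.133, 0.001]
wrist_force: [-0.4, 0.3, -1.2]
width: 0.733
grip_force: 44.6
```

Request:
drive_tool(
  increments=[
    {"delta_pos":[8,13,0],"turn":0,"jaw":-1},
    {"delta_pos":[3,5,0],"turn":0,"jaw":-1},
    {"delta_pos":[0,0,0],"turn":0,"jaw":-1},
    {"delta_pos":[0,0,0],"turn":0,"jaw":-1},
    {"delta_pos":[0,0,0],"turn":0,"jaw":-1},
  ],
)

```text
time: 42.5
tool_pos: [0.3855, 0.2925, 0.2958]
tcp_rot: [0.203, -3.135, 0.001]
wrist_force: [-0.3, -0.5, -1.3]
width: 0.738
grip_force: 44.7
```

```bash
python3 - <<'E'
from h import *
plan(.3834,.2938,.2,np.pi+.1316)
c=cam('top'); c2=c; cv2.imwrite('pics/t5.png',cv2.resize(c['px'][150:340,130:380][:,:,::-1],(800,608))[:600])
for p in((.584,.309),(.483,.301)): jar(c,p)
E
```

```text
t 42.5 pos [0.3855 0.2925 0.2958] yaw -3.012 q6 -1.1 F [-0.3 -0.5 -1.3] w 0.74 delta(mm, current tool axes) [ 1.9  1.6 95.8] turn -0.002
jar 0.5852 0.3102 r 32.2 head 0.147 flap area mm2 370
jar 0.4824 0.3028 r 31.9 head 0.196 flap area mm2 360
```

Request:
drive_tool(
  increments=[
    {"delta_pos":[1.5,1,25],"turn":0,"jaw":-1},
    {"delta_pos":[0,0,30],"turn":0,"jaw":-1},
    {"delta_pos":[0,0,24],"turn":0,"jaw":-1},
    {"delta_pos":[0,0,10],"turn":0,"jaw":-1},
    {"delta_pos":[0,0,4],"turn":0,"jaw":-1},
    {"delta_pos":[0,0,1],"turn":0,"jaw":-1},
    {"delta_pos":[0,0,0],"turn":0,"jaw":-1},
    {"delta_pos":[0,0,0],"turn":0,"jaw":-1},
  ],
)

```text
time: 43.22
tool_pos: [0.3846, 0.2945, 0.2037]
tcp_rot: [-0.204, 3.132, 0.002]
wrist_force: [0.7, 0.6, -2.6]
width: 0.741
grip_force: 44.7
```

Request:
drive_tool(
  increments=[
    {"delta_pos":[0,0,1],"turn":0,"jaw":-1},
    {"delta_pos":[0,0,1],"turn":0,"jaw":-1},
    {"delta_pos":[0,0,0],"turn":0,"jaw":-1},
    {"delta_pos":[0,0,1],"turn":0,"jaw":-1},
    {"delta_pos":[0,0,0],"turn":0,"jaw":-1},
    {"delta_pos":[0,0,0],"turn":0,"jaw":-1},
  ],
)

```text
time: 43.72
tool_pos: [0.3837, 0.2942, 0.1997]
tcp_rot: [-0.204, 3.134, 0.001]
wrist_force: [-1.3, -0.2, 2.6]
width: 0.739
grip_force: 45.0
```

Request:
drive_tool(
  increments=[
    {"delta_pos":[0,0,0],"turn":0,"jaw":1},
    {"delta_pos":[0,0,0],"turn":0,"jaw":1},
    {"delta_pos":[0,0,0],"turn":0,"jaw":1},
    {"delta_pos":[0,0,0],"turn":0,"jaw":1},
    {"delta_pos":[0,0,-15],"turn":0,"jaw":1},
    {"delta_pos":[0,0,-30],"turn":0,"jaw":1},
    {"delta_pos":[0,0,-30],"turn":0,"jaw":1},
    {"delta_pos":[0,0,-30],"turn":0,"jaw":1},
  ],
)

```text
time: 44.38
tool_pos: [0.3832, 0.2937, 0.3048]
tcp_rot: [0.204, -3.134, 0.001]
wrist_force: [1.1, 0.1, -0.1]
width: 0.997
grip_force: 0.0
```

Request:
drive_tool(
  increments=[
    {"delta_pos":[-11,-33,-10],"turn":0,"jaw":1},
    {"delta_pos":[-11,-33,-10],"turn":0,"jaw":1},
    {"delta_pos":[-11,-33,-10],"turn":0,"jaw":1},
    {"delta_pos":[-11,-33,0],"turn":0,"jaw":1},
    {"delta_pos":[-11,-33,0],"turn":0,"jaw":1},
    {"delta_pos":[-11,-33,0],"turn":0,"jaw":1},
    {"delta_pos":[-5,-20,0],"turn":0,"jaw":1},
    {"delta_pos":[0,0,0],"turn":0,"jaw":1},
  ],
)

```text
time: 45.05
tool_pos: [0.4835, 0.0839, 0.3343]
tcp_rot: [-0.198, 3.134, -0.002]
wrist_force: [-0.3, 0.5, 0.9]
width: 1.0
grip_force: 0.0
```

Request:
drive_tool(
  increments=[
    {"delta_pos":[0,0,0],"turn":0,"jaw":1},
    {"delta_pos":[0,0,0],"turn":0,"jaw":1},
    {"delta_pos":[0,0,0],"turn":0,"jaw":1},
  ],
)

```text
time: 45.3
tool_pos: [0.4818, 0.0878, 0.3339]
tcp_rot: [0.206, -3.134, -0.001]
wrist_force: [0.1, -0.0, -0.7]
width: 1.004
grip_force: 0.0
```

```bash
python3 - <<'E'
from h import *
c=cam('top'); save(c,'pics/t6.png')
for p in((.584,.309),(.483,.301),(.384,.294),(.39,.29)):
    r=jar(c,p)
    if r:
        d=np.array(r[:2])-[.4832,.3008]; X=np.array([np.cos(.07),np.sin(.07)]); print('  cork',(d@X).round(4),(d@[-X[1],X[0]]).round(4))
E
```

```text
jar 0.5846 0.309 r 32.0 head 0.214 flap area mm2 369
  cork 0.1017 0.0011
jar 0.4818 0.3016 r 31.3 head 0.252 flap area mm2 346
  cork -0.0013 0.0009
jar 0.3846 0.2946 r 32.2 head 0.203 flap area mm2 377
  cork -0.0988 0.0007
jar 0.3846 0.2948 r 32.2 head 0.19 flap area mm2 377
  cork -0.0988 0.0009
```

View pics/t6.png

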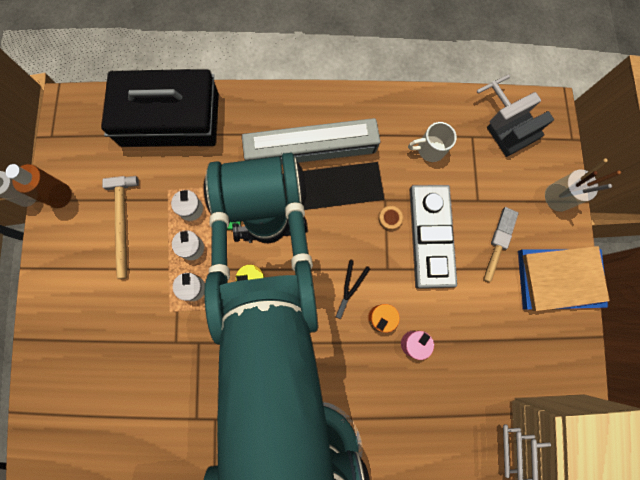

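All three jars stand on the cork mat, at pixels (186,205), (187,246) and (187,288). The keys are up and the visible loose items haven't moved.

```bash
python3 -c "
from workcell import bot
print(bot.finish_job())"
```

```text
the job is handed in; nothing more can be done
None
```

The job is handed in, with no verdict returned: the keys were pressed in the required order while all three jars faced the reader (one jar was knocked aside beforehand and re-found), and the last picture shows the jars upright on the cork mat.

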